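# Dry-stack a shoe's heel, lift by lift

### The arm

A 6-joint arm with a two-finger parallel gripper is mounted at the origin on the work surface. World frame = base frame: x ahead of the robot, y to its left, z up, the work surface at z = 0. Lengths are in m, angles in rad, forces in N, time in s.
With the tool pointing down it reaches from about 0.225 to 0.875 m from the base axis. Payload 3.4 kg.
Tool frame: the origin (TCP) lies at the very end of the fingers, on their centre line; the grasp point (between the pads) lies manip.pinch_z behind it (manip.pinch_z is the distance from the TCP to the grasp point, in m); z points along the fingers, y is the direction in which the jaws open and shut (so a half turn about z gives the same grasp; the last joint's range is limited). The gripper opens to 85 mm and grips with 20 to 120 N. Pads are 22 mm wide; open, the fingers measure 114 mm over their backs; the gripper's body (76 mm by 85 mm) begins 54 mm behind the grasp point. The pads swing forward as they close: fully open they stand 13 mm farther back than shut.
Start: joints at [-1.389, 0.276, 1.505, -0, 1.361, -0.121], TCP at [0.171, -0.549, 0.231] pointing down, gripper open.
Joint ranges: [-2.89, 2.89], [-0.75, 2.08], [0.22, 2.7], [-1.18, 4.32], [0.11, 2.71], [-2.7, 2.7]. Speed limits (rad/s): [2.57, 2.57, 3.14, 3.14, 3.14, 3.14].

### API

Orientations are given as a unit quaternion [w, x, y, z].
In Python, from rig import manip, imaging, workorder gives the robot as it stands.
- The arm moves only by the tool apply_moves, never from a script. Its argument "moves" is one flat list of numbers, 7 for each row, row after row: the finger opening in m, from 0 to 0.0854, then the shift along the tool's x, y, z in m, then the turn, a rotation vector about the tool's x, y, z in rad. In form: [jaw, tx, ty, tz, rx, ry, rz, jaw, tx, ty, tz, rx, ry, rz, ...]. A call has exactly 8 rows; each row shifts and turns the pose as measured when the row begins, along the tool's axes as they then stand; what a row does not reach is not made up. A row lasts 1/12 s, in which the tool goes at most 41.7 mm and 7.16 degrees, less where a joint would pass 70% of its speed; a pose out of reach is approached as far as the arm can. A call with a gripper value outside its range is refused whole. The fingers move at their own pace and stop on an object; "newtons" is the grip in N (left out, the last holds). Time passes only in rows, so rows that do not move let the fingers close, or fill a call up. It gives the time, the measured TCP pose, the force and the opening at its end, in the units of the state.
- manip.get_state(): the state, without advancing time (a new reading comes with each control period).
- imaging.get_image(name): name is "side" or "top" or "wrist"; returns a dict with "image" (384x512x3 uint8, red, green, blue), "range_z" (384x512 float32, m along the optical axis (not along the pixel's ray), 0 where there is no reading), "fx", "fy", "cx", "cy" (pixels), "k1" (the pictures are not rectified: a ray, as slopes to the right and down, at radius r is drawn at 1 + k1 r^2 times it, then the intrinsics apply), "R" (3x3) and "t" (3): a world point X has camera coordinates R X + t. Camera axes: x right, y down, z forward; pixel columns grow to the right and rows downward; lengths in m; the calibration is good to about 2 mm. A picture is of the moment at which its call begins.
- workorder.sign_off(): hands the job in, once; it reports no verdict.
The state is a dict: "clock": time; "qpos": joint angles; "qd": joint speeds; "effort": joint torques, N m; "position": TCP position; "ee_rot": TCP orientation; "contact_force": force on the tool from outside, world axes, zero at the start; "moment": the same for the moment, N m; "width": finger opening in m.
Only numpy, scipy, OpenCV 4.12 (cv2) and the standard library are available. Lean on these libraries where they do the work, as an engineer would, in place of code of your own. Each camera call takes 0.05 s, during which the arm holds its last target.

### The job

Dry-stack the heel on the upturned shoe: lay the natural tan lift flat on its heel seat, on that the dark brown lift, then the oxblood red one, and last the black rubber top piece, each centred across the heel with its straight edge squarely along the breast line marked on the sole (round end to the back of the heel). Leave the grey spare lift where it lies and do not knock over the dye bottle.

Things in the scene. Friction and masses are not known exactly. Their poses are not given: they have to be found in the camera images.
- lift_tan: loose rigid D-shaped heel lift of natural tan leather; 62 mm wide, 64 long, 9 thick; lies flat on the bench (z = 0). Origin on its underside, on the centre line, 25 mm behind the straight (breast) edge; x points out of that edge, y along the width, z up. Sides parallel from x = +25 to -8 mm, then a half round to x = -39; grip across the width near the origin
- lift_brown: loose rigid D-shaped heel lift of dark brown leather; 58 mm wide, 60 long, 9 thick; lies flat on the bench (z = 0). Origin on its underside, on the centre line, 25 mm behind the straight (breast) edge; x points out of that edge, y along the width, z up. Sides parallel from x = +25 to -6 mm, then a half round to x = -35; grip across the width near the origin
- lift_red: loose rigid D-shaped heel lift of oxblood red leather; 54 mm wide, 56 long, 9 thick; lies flat on the bench (z = 0). Origin on its underside, on the centre line, 25 mm behind the straight (breast) edge; x points out of that edge, y along the width, z up. Sides parallel from x = +25 to -4 mm, then a half round to x = -31; grip across the width near the origin
- top_piece: loose rigid D-shaped heel lift of black rubber (top piece, ringed with nail heads); 50 mm wide, 52 long, 8 thick; lies flat on the bench (z = 0). Origin on its underside, on the centre line, 25 mm behind the straight (breast) edge; x points out of that edge, y along the width, z up. Sides parallel from x = +25 to -2 mm, then a half round to x = -27; grip across the width near the origin
- lift_spare: loose rigid D-shaped heel lift of pale grey crepe (spare, not part of this heel); 56 mm wide, 58 long, 9 thick; lies flat on the bench (z = 0). Origin on its underside, on the centre line, 25 mm behind the straight (breast) edge; x points out of that edge, y along the width, z up. Sides parallel from x = +25 to -5 mm, then a half round to x = -33; grip across the width near the origin
- heel_seat (a point): point on the flat level heel seat (rear of the light-brown sole, 150 mm above the bench) of a brown shoe fixed upside down on an iron jack. On the centre line, 25 mm behind where the lifts' straight edges go; x to the toe, z up: a well-placed lift has its origin over this point, axes parallel. Seat: x = -43 mm (round back) to +28, 69 mm wide; dark breast line across it at x = +26
- ball (a point): point on the same upturned sole at the ball of the foot, 140 mm from heel_seat toward the toe and 34 mm higher; same axes. From the breast line the sole climbs to this height; the shoe ends 235 mm ahead of heel_seat and is up to 98 mm wide. The jack's foot, 14 mm high, spreads 75 mm to each side under the heel
- dye_bottle: loose amber glass bottle with a white cap and a pale label, 48 mm across, 105 mm tall, standing on the bench; origin at the centre of its underside, z up
Things that resemble listed ones, but are neither listed nor needed, are in the scene too. Leave any blue look-alike of the top_piece alone.

How it is judged:
By the outcome, as a careful person would: the job done as asked, in the order asked, and still so for the second after the job is handed in, with the robot touching nothing.
It also fails if it takes over 104 s, if anything falls off the work surface, if the arm or the gripper's body presses on something with over 40 N, if the wrist force passes 120 N, or if a joint passes its speed limit or range.

## Working session

There is one attempt and no reset: what is moved stays moved. The work goes in short steps, Python scripts to look and compute and a tool call to move; the robot and the scene stay as the last step left them, time stands still between calls to the robot, and variables do not carry over. Pictures are saved under pics/ and viewed, and the job is handed in when it is done.

Besides the shell and the picture viewer there is one more tool, called in YAML: its name, and indented under it one key for each argument. apply_moves: Moves the arm, as the interface text tells. Its arguments: {"type":"object","properties":{"moves":{"type":"array"},"newtons":{"type":"number"}},"required":["moves"]}

```bash
ls -la; mkdir -p pics; python3 - <<'E'
from rig import manip, imaging, workorder
import cv2
s=manip.get_state(); print(s); print(manip.pinch_z, [a for a in dir(manip) if a[0]!='_'])
import pickle
for n in ["side","top","wrist"]:
    d=imaging.get_image(n); pickle.dump(d,open(f'{n}0.pkl','wb'))
    cv2.imwrite(f'pics/{n}0.png',d['image'][:,:,::-1]); print(n,d['fx'],d['fy'],d['cx'],d['cy'],d['k1'],d['R'],d['t'])
E
```

```text
total 12
drwxr-xr-x  3 agent agent 4096 Dec  7 07:18 .
drwxr-xr-x 23 root  root  4096 Dec  7 07:18 ..
drwxr-xr-x  2 agent agent 4096 Dec  7 07:18 pics
{'clock': 0.0, 'qpos': array([-1.38900913e+00,  2.76575426e-01,  1.50610681e+00, -1.78458666e-05,
        1.36072629e+00, -1.20972853e-01]), 'qd': array([-0.00028126, -0.00086743,  0.00159726,  0.00041835,  0.00258033,
       -0.00239522]), 'effort': array([-1.46032658e-04, -4.16784525e+01, -2.45802659e+01,  1.89800039e-05,
        1.09026051e-02,  3.28765111e-05]), 'position': array([ 0.1713472 , -0.54832369,  0.23046138]), 'ee_rot': array([-9.07248696e-04,  9.88563219e-01,  1.50804304e-01, -3.63244897e-05]), 'contact_force': array([-0.37914029,  0.04386495,  0.27590892]), 'moment': array([0.01724868, 0.04241121, 0.02056907]), 'width': 0.0854458125131371}
0.0187 ['MotionError', 'get_state', 'pinch_z']
side 437.0388290603945 437.0388290603945 253.5227581342297 192.42708466726404 0.019601499743733364 [[-0.95747811 -0.28763697 -0.02237509]
 [-0.16461376  0.60835776 -0.77640398]
 [ 0.23693455 -0.73970657 -0.62983824]] [0.48041852 0.22449498 0.90333673]
top 465.6288624992283 465.6288624992283 265.07453938702315 198.88815874602523 -0.020246006395035057 [[-0.00363423 -0.9998695  -0.01574072]
 [-0.98900818  0.00592063 -0.14774221]
 [ 0.14781612  0.01503077 -0.98890064]] [-0.02786923  0.51506942  1.23256262]
wrist 264.9081573300749 264.9081573300749 256.0457525727369 190.17351454451023 -0.06271398449881914 [[ 0.29892816 -0.95427445 -0.00149197]
 [-0.91388624 -0.28672582  0.28740259]
 [-0.27468874 -0.08454924 -0.95780871]] [-0.5756664  -0.03642749  0.37914964]
```

View pics/top0.png

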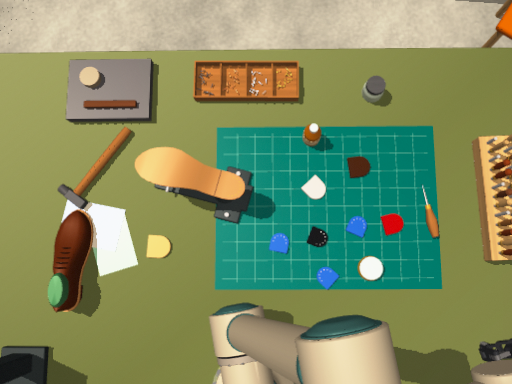

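View pics/side0.png

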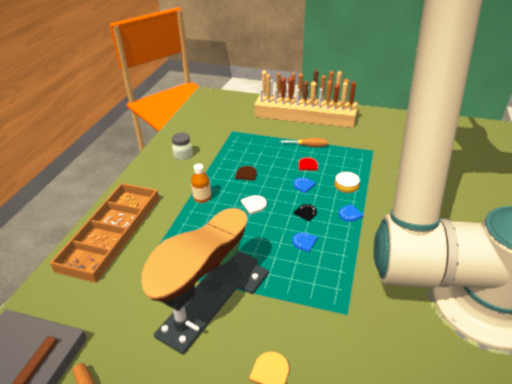

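View pics/wrist0.png

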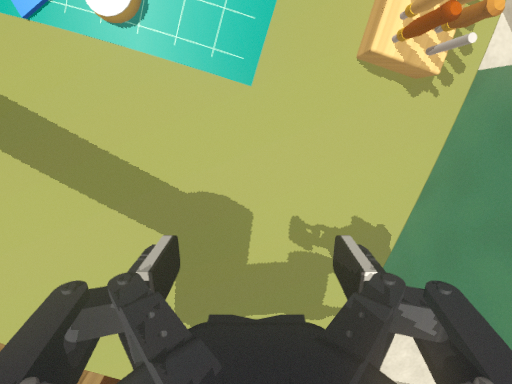

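The top view shows these, by pixel:
- tan lift (158,246)
- brown lift (358,167)
- red lift (392,224)
- black D with nail heads (317,237); the blue look-alikes are at (280,243), (357,226) and (327,277)
- white/grey spare (315,187)
- bottle (312,134)
- upturned shoe, with its toe at (155,160) and heel at (235,185)

Next I'll enlarge the candidates and measure them.

```bash
cat > h.py <<'E'
import numpy as np, cv2
def K(d): return np.array([[d['fx'],0,d['cx']],[0,d['fy'],d['cy']],[0,0,1.]])
def dist(d): return np.array([d['k1'],0,0,0,0.])
def rays(d,px):
    px=np.asarray(px,float).reshape(-1,1,2)
    u=cv2.undistortPoints(px,K(d),dist(d)).reshape(-1,2)
    return np.c_[u,np.ones(len(u))]
def plane(d,px,z):
    r=rays(d,px)@d['R']   # world dirs
    c=-d['R'].T@d['t']
    s=(z-c[2])/r[:,2]
    return c+r*s[:,None]
def proj(d,X):
    X=np.asarray(X,float).reshape(-1,3)
    p,_=cv2.projectPoints(X,cv2.Rodrigues(d['R'])[0],d['t'],K(d),dist(d)); return p.reshape(-1,2)
def cloud(d):
    h,w=d['range_z'].shape
    uu,vv=np.meshgrid(np.arange(w),np.arange(h))
    r=rays(d,np.c_[uu.ravel(),vv.ravel()])
    X=(r*d['range_z'].ravel()[:,None]-d['t'])@d['R']
    X[d['range_z'].ravel()==0]=np.nan
    return X.reshape(h,w,3)
E
python3 - <<'E'
import pickle,cv2,numpy as np
from h import *
d=pickle.load(open('top0.pkl','rb')); im=d['image'][:,:,::-1]
a=cv2.resize(im[120:300,260:440],None,fx=4,fy=4,interpolation=cv2.INTER_CUBIC)[:600]
cv2.imwrite('pics/crop_a.png',im[120:290,240:440].repeat(3,0).repeat(3,1))
cv2.imwrite('pics/crop_b.png',im[130:270,125:265].repeat(4,0).repeat(4,1))
C=cloud(d)
for n,(u,v) in dict(tan=(158,246),brown=(358,167),red=(392,224),blk=(317,237),spare=(315,187),heel=(235,185),ball=(165,165),bench=(180,270),bottle=(314,128)).items(): print(n,C[v,u].round(4),plane(d,[[u,v]],.009).round(4))
E
```

```text
tan [0.3893 0.266  0.011 ] [[0.3894 0.2665 0.009 ]]
brown [ 0.6081 -0.2915  0.0107] [[ 0.6084 -0.2918  0.009 ]]
red [ 0.4467 -0.3794  0.0123] [[ 0.447  -0.3802  0.009 ]]
blk [ 0.4122 -0.1725  0.0096] [[ 0.4123 -0.1726  0.009 ]]
spare [ 0.5525 -0.17    0.0067] [[ 0.5521 -0.1698  0.009 ]]
heel [0.5338 0.043  0.1497] [[0.5592 0.0544 0.009 ]]
ball [0.578  0.2117 0.1864] [[0.6181 0.2535 0.009 ]]
bench [0.3236 0.2056 0.0008] [[0.3236 0.204  0.009 ]]
bottle [ 0.6932 -0.1612  0.1057] [[ 0.723  -0.1703  0.009 ]]
```

View pics/crop_a.png

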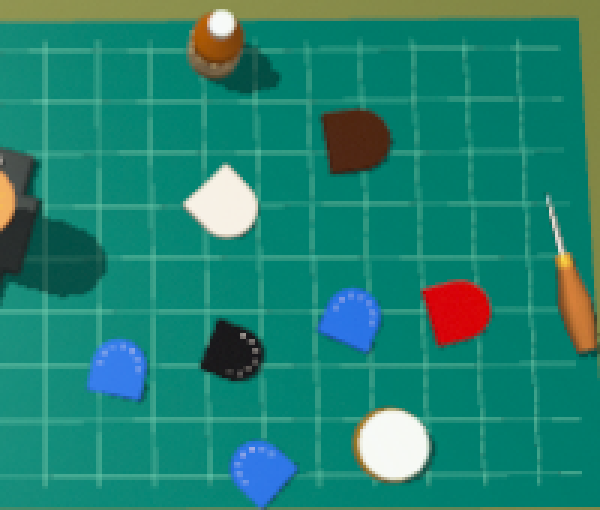

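View pics/crop_b.png

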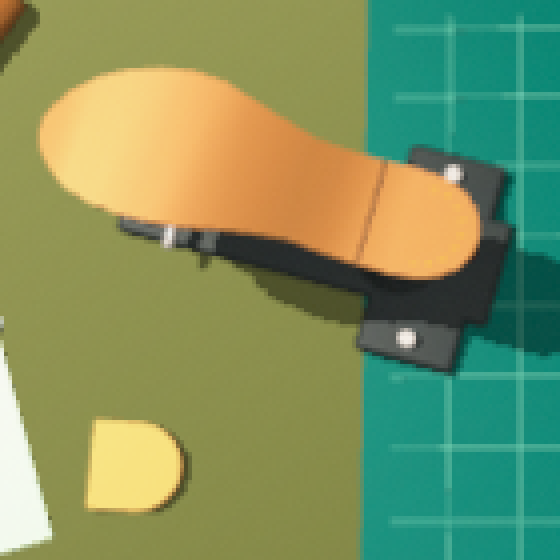

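The crops show the top piece is the black D ringed with nail heads at (317,237). The grey spare at (315,187) points its square corner upward. The breast line on the sole runs from about (222,170) to (214,195).

```bash
cat >> h.py <<'E'
SZ=dict(tan=(.062,.064,.009),brown=(.058,.060,.009),red=(.054,.056,.009),blk=(.050,.052,.008),spare=(.056,.058,.009))
def mask(im,name):
    hsv=cv2.cvtColor(im,cv2.COLOR_RGB2HSV)
    lo,hi=dict(tan=((17,80,190),(30,160,255)),brown=((0,120,25),(18,255,130)),red=((0,200,120),(5,255,255)),blk=((0,0,0),(180,110,55)),spare=((0,0,200),(180,40,255)))[name]
    m=cv2.inRange(hsv,lo,hi)
    if name=='red': m|=cv2.inRange(hsv,(172,200,120),(180,255,255))
    return m
def lift(d,name,approx,zbase=0.,tol=.04,R=15):
    """approx pixel; contour -> plane -> pose"""
    m=mask(d['image'],name)
    m=cv2.morphologyEx(m,cv2.MORPH_CLOSE,np.ones((3,3),np.uint8))
    cs,_=cv2.findContours(m,cv2.RETR_EXTERNAL,cv2.CHAIN_APPROX_NONE)
    best=None
    for c in cs:
        if cv2.contourArea(c)<60: continue
        inside=cv2.pointPolygonTest(c,tuple(map(float,approx)),True)
        if inside>-3 and (best is None or inside>best[0]): best=(inside,c)
    c=cv2.convexHull(best[1]).reshape(-1,2).astype(float)
    w,l,t=SZ[name]
    P=plane(d,c,zbase+t)[:,:2]
    return fitD(P,name)+(best[1],)
def fitD(P,name):
    w,l,t=SZ[name]
    (cx,cy),(a,b),ang=cv2.minAreaRect((P*1000).astype(np.float32))
    ctr=np.array([cx,cy])/1000
    M=cv2.moments((P*1e4).astype(np.float32).reshape(-1,1,2)); cen=np.array([M['m10'],M['m01']])/M['m00']/1e4
    off=cen-ctr
    th=np.deg2rad(ang); ax=[np.array([np.cos(th),np.sin(th)]),np.array([-np.sin(th),np.cos(th)])]
    k=int(abs(off@ax[1])>abs(off@ax[0]))
    x=ax[k]*np.sign(off@ax[k])
    L=(a,b)[k]; W=(a,b)[1-k]
    org=ctr+x*(25-l*500)/1000
    return org,np.degrees(np.arctan2(x[1],x[0])),W,L
E
python3 - <<'E'
import pickle
from h import *
d=pickle.load(open('top0.pkl','rb'))
vis=d['image'][:,:,::-1].copy()
for n,p in dict(tan=(158,246),brown=(358,167),red=(392,224),blk=(317,237),spare=(315,187)).items():
    o,a,W,L,c=lift(d,n,p); print(n,o.round(4),round(a,1),'W',round(W,1),'L',round(L,1),SZ[n], 'reach',np.hypot(*o).round(3))
    cv2.drawContours(vis,[c],-1,(255,0,255),1)
cv2.imwrite('pics/seg.png',vis[120:300,120:440].repeat(2,0).repeat(2,1))
# shoe from cloud
C=cloud(d)
l1,l2=plane(d,[[221.5,170],[214.2,195.5]],.150)
print('breast line',l1,l2)
m=(C[...,2]>.12)&(C[...,2]<.155)&(C[...,0]>.45)&(C[...,0]<.65)&(C[...,1]<.15)&(C[...,1]>0)
P=C[m]; print(P.min(0),P.max(0)); 
hs=(np.abs(C[...,2]-.15)<.003)&m; print(C[hs].mean(0),np.median(C[hs][:,2]))
b=C[125:145,300:330]; b=b[b[...,2]>.09]; print('cap',b.mean(0) if len(b) else 0)
E
```

```text
tan [0.3895 0.2604] 89.8 W 60.6 L 63.5 (0.062, 0.064, 0.009) reach 0.468
brown [ 0.6116 -0.2989] 97.9 W 55.1 L 57.2 (0.058, 0.06, 0.009) reach 0.681
red [ 0.4503 -0.3847] 103.7 W 50.6 L 54.0 (0.054, 0.056, 0.009) reach 0.592
blk [ 0.4108 -0.1753] 67.7 W 46.3 L 47.8 (0.05, 0.052, 0.008) reach 0.447
spare [ 0.5466 -0.1724] 43.9 W 52.2 L 55.9 (0.056, 0.058, 0.009) reach 0.573
breast line [0.57226077 0.07721696 0.15      ] [0.50749524 0.09478291 0.15      ]
[0.50062904 0.02024549 0.12841114] [0.57930682 0.14675337 0.15493634]
[0.53478561 0.06404224 0.15042973] 0.15051754406193946
cap [ 0.6932392  -0.16079204  0.10470606]
```

View pics/seg.png

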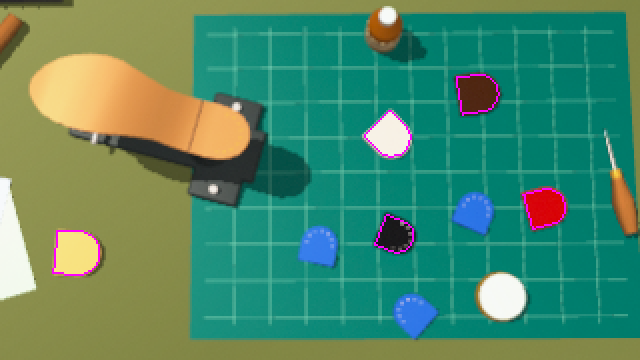

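The widths and lengths fit the given sizes, allowing for a 1 px rim shrink, and the shoe's seat height reads 0.150. I'll turn to the heel's heading and go look at the heel with the wrist camera.

apply_moves:
  moves: [0.085,0.036,-0.008,-0.005,0,0,-0.125,0.085,0.036,-0.008,-0.005,0,0,-0.125,0.085,0.036,-0.008,-0.005,0,0,-0.125,0.085,0.036,-0.008,-0.005,0,0,-0.125,0.085,0.036,-0.008,-0.005,0,0,-0.125,0.085,0.036,-0.008,-0.005,0,0,-0.125,0.085,0.036,-0.008,-0.005,0,0,-0.125,0.085,0.036,-0.008,-0.005,0,0,-0.125]
  newtons: 40

```text
clock: 0.82
position: [0.3361, -0.3144, 0.2661]
ee_rot: [-0.003, 0.794, 0.607, 0.0]
contact_force: [0.5, 0.3, 0.6]
width: 0.0847
```

```bash
cat > go.py <<'E'
# usage: go.py x y z alpha_deg -> remaining shift in tool axes, yaw
import sys,numpy as np
from scipy.spatial.transform import Rotation as Ro
from rig import manip
def rem(x,y,z,al,s=None):
    s=s or manip.get_state()
    q=s['ee_rot']; R=Ro.from_quat([q[1],q[2],q[3],q[0]])
    M=R.as_matrix()
    d=np.array([x,y,z])-s['position']
    a=np.radians(al); T=np.array([[np.cos(a),np.sin(a),0],[np.sin(a),-np.cos(a),0],[0,0,-1]]).T
    rv=(R.inv()*Ro.from_matrix(T)).as_rotvec()
    print('t',s['clock'].round(2),'pos',s['position'].round(4),'alpha',np.degrees(np.arctan2(M[1,0],M[0,0])).round(2),'F',s['contact_force'].round(1),'w',round(s['width'],4))
    print('shift now-axes mm',(M.T@d*1000).round(1),'after-turn axes mm',(T.T@d*1000).round(1),'rotvec',rv.round(4), 'len',(np.linalg.norm(d)*1000).round(0))
if __name__=='__main__': rem(*map(float,sys.argv[1:5]))
E
python3 go.py .533 .061 .27 74.8
```

```text
Traceback (most recent call last):
  File "go.py", line 14, in <module>
    if __name__=='__main__': rem(*map(float,sys.argv[1:5]))
                             ~~~^^^^^^^^^^^^^^^^^^^^^^^^^^^
  File "go.py", line 12, in rem
    print('t',s['clock'].round(2),'pos',s['position'].round(4),'alpha',np.degrees(np.arctan2(M[1,0],M[0,0])).round(2),'F',s['contact_force'].round(1),'w',round(s['width'],4))
              ^^^^^^^^^^^^^^^^
AttributeError: 'float' object has no attribute 'round'
```

```bash
sed -i "s/s\['clock'\].round(2)/round(s['clock'],2)/" go.py; python3 go.py .533 .061 .27 74.8
```

```text
t 0.82 pos [ 0.3361 -0.3144  0.2661] alpha 74.81 F [0.5 0.3 0.6] w 0.0847
shift now-axes mm [413.9  91.7  -2.8] after-turn axes mm [413.9  91.6  -3.9] rotvec [-0.0045 -0.0038  0.0002] len 424.0
```

apply_moves:
  moves: [0.085,0.038,0.0085,0,0,0,0,0.085,0.038,0.0085,0,0,0,0,0.085,0.038,0.0085,0,0,0,0,0.085,0.038,0.0085,0,0,0,0,0.085,0.038,0.0085,0,0,0,0,0.085,0.038,0.0085,0,0,0,0,0.085,0.038,0.0085,0,0,0,0,0.085,0.03,0.0085,0,0,0,0]

```text
clock: 1.48
position: [0.4795, -0.0299, 0.2678]
ee_rot: [-0.002, 0.794, 0.608, 0.0]
contact_force: [0.3, -0.6, 0.3]
width: 0.0849
```

```bash
cat > snap.py <<'E'
import sys,pickle,cv2
from rig import imaging
n,tag=sys.argv[1:3]
d=imaging.get_image(n); pickle.dump(d,open(tag+'.pkl','wb')); cv2.imwrite(f'pics/{tag}.png',d['image'][:,:,::-1])
E
python3 go.py .533 .061 .27 74.8;python3 snap.py wrist heel1
```

```text
t 1.48 pos [ 0.4795 -0.0299  0.2678] alpha 74.95 F [ 0.3 -0.6  0.3] w 0.0849
shift now-axes mm [101.7  28.   -2. ] after-turn axes mm [101.8  27.8  -2.2] rotvec [-0.0028 -0.0032  0.0027] len 106.0
```

View pics/heel1.png

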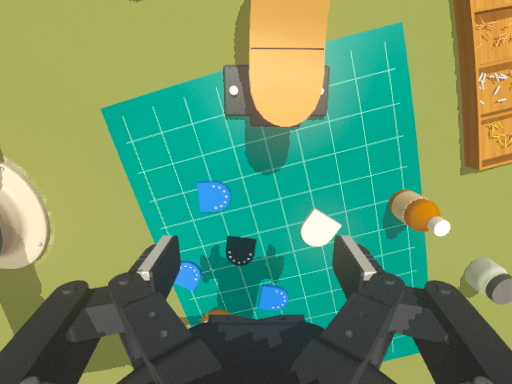

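The wrist view shows the heel clearly. Its breast line runs from (250,47) to (326,49) and its back is at (287,127). I'll measure it here and in the top view.

```bash
cat > heel.py <<'E'
import pickle,sys
from h import *
def heel(d,p1,p2,tag):
    im=d['image']; 
    hsv=cv2.cvtColor(im,cv2.COLOR_RGB2HSV)
    m=cv2.inRange(hsv,(8,90,140),(24,255,255))
    p1=np.array(p1,float);p2=np.array(p2,float)
    # dark line subpixel: sample along normal to p1p2
    g=cv2.cvtColor(im,cv2.COLOR_RGB2GRAY).astype(np.float32)
    n=np.array([-(p2-p1)[1],(p2-p1)[0]]);n/=np.linalg.norm(n)
    pts=[]
    for f in np.linspace(.1,.9,30):
        c=p1+f*(p2-p1); s=np.arange(-4,4.01,.25); q=c+s[:,None]*n
        v=cv2.remap(g,q[:,0].astype(np.float32)[None],q[:,1].astype(np.float32)[None],cv2.INTER_LINEAR)[0]
        base=np.interp(s,[-4,4],[v[:3].mean(),v[-3:].mean()]); w=np.clip(base-v-4,0,None)
        if w.sum()>0: pts.append(c+n*(w*s).sum()/w.sum())
    pts=np.array(pts)
    L=plane(d,pts,.150)[:,:2]
    vx,vy,x0,y0=cv2.fitLine((L*1000).astype(np.float32),cv2.DIST_HUBER,0,.01,.01).ravel()
    u=np.array([vx,vy]); pl=np.array([x0,y0])/1000
    m=cv2.morphologyEx(m,cv2.MORPH_CLOSE,np.ones((5,5),np.uint8))
    cs,_=cv2.findContours(m,cv2.RETR_EXTERNAL,cv2.CHAIN_APPROX_NONE)
    c=max([c for c in cs if cv2.pointPolygonTest(c,tuple((p1+p2)/2),True)>-3],key=cv2.contourArea).reshape(-1,2).astype(float)
    P=plane(d,c,.150)[:,:2]
    x=np.array([-u[1],u[0]]); 
    if x[1]<0:x=-x
    print(tag,'line angle x-axis',np.degrees(np.arctan2(x[1],x[0])).round(2),'pl',pl.round(4))
    y=np.array([-x[1],x[0]])
    a=(P-pl)@x+.026; b=(P-pl)@y
    s=(a>-.006)&(a<.024)
    bl=s&(b>0); br=s&(b<0)
    fl=np.polyfit(a[bl],b[bl],1); fr=np.polyfit(a[br],b[br],1)
    print(' side slopes deg',np.degrees([fl[0],fr[0]]).round(2),'width',(np.polyval(fl,0.008)-np.polyval(fr,.008)).round(4),'back x',a.min().round(4))
    bc=(np.polyval(fl,0)+np.polyval(fr,0))/2
    print(' origin by line:',(pl-.026*x+bc*y).round(4))
    A=P[a<-.0085]; Q=np.c_[2*A,np.ones(len(A))]; s_=np.linalg.lstsq(Q,(A**2).sum(1),rcond=None)[0]; r=np.sqrt(s_[2]+s_[:2]@s_[:2]); print(' circle',s_[:2].round(4),'r',r.round(4),'in frame',((s_[:2]-pl)@x+.026).round(4),((s_[:2]-pl)@y-bc).round(4))
    return c,pts
if __name__=='__main__':
    heel(pickle.load(open('top0.pkl','rb')),(221.5,170),(214.2,195.5),'top')
    heel(pickle.load(open('heel1.pkl','rb')),(250,47.5),(326,48.5),'wrist')
E
python3 heel.py
```

```text
top line angle x-axis 74.75 pl [0.5404 0.0873]
 side slopes deg [0.91 1.52] width 0.0676 back x -0.0436
 origin by line: [0.5335 0.0622]
 circle [0.53   0.0519] r 0.0318 in frame -0.0109 0.0007
wrist line angle x-axis 74.9 pl [0.5347 0.0881]
 side slopes deg [1.75 0.57] width 0.0685 back x -0.043
 origin by line: [0.5342 0.0613]
 circle [0.5313 0.0511] r 0.0321 in frame -0.0107 0.0002
```

Both views agree on heel_seat at (0.534, 0.0615), heading about 74.9°, with the back at x = -43 as stated. Next is the tan lift.

```bash
python3 go.py .389 .19 .20 89.8
```

```text
t 1.53 pos [ 0.4825 -0.0253  0.2677] alpha 75.14 F [2.7 3.6 0.5] w 0.0851
shift now-axes mm [ 183.4 -145.6   69.6] after-turn axes mm [215.  -94.3  67.7] rotvec [ 0.0003 -0.0098 -0.2559] len 244.0
```

apply_moves:
  moves: [0.085,0.025,-0.015,0.0085,0,0,-0.032,0.085,0.025,-0.015,0.0085,0,0,-0.032,0.085,0.025,-0.015,0.0085,0,0,-0.032,0.085,0.025,-0.015,0.0085,0,0,-0.032,0.085,0.025,-0.015,0.0085,0,0,-0.032,0.085,0.025,-0.015,0.0085,0,0,-0.032,0.085,0.025,-0.015,0.0085,0,0,-0.032,0.085,0.025,-0.015,0.0085,0,0,-0.032]

```text
clock: 2.2
position: [0.394, 0.1957, 0.1975]
ee_rot: [0.0, 0.704, 0.71, 0.005]
contact_force: [0.5, 0.7, -0.3]
width: 0.085
```

```bash
python3 snap.py wrist tan1; python3 go.py .3895 .2604 .06 89.8
```

```text
t 2.25 pos [0.3894 0.1994 0.1957] alpha 90.61 F [-2.6  2.4 -1. ] w 0.0854
shift now-axes mm [ 59.6   0.8 136.4] after-turn axes mm [ 6.100e+01 -1.000e-01  1.357e+02] rotvec [-0.0004 -0.0102  0.0141] len 149.0
```

View pics/tan1.png

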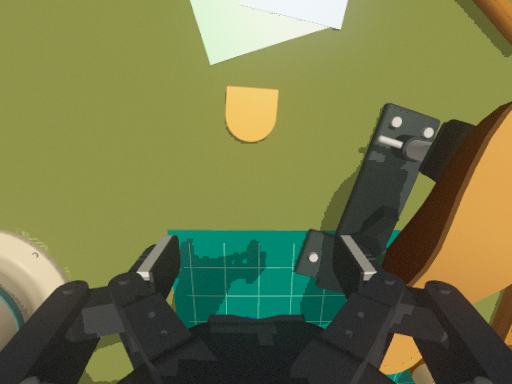

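The wrist view shows the tan lift alone at (251,113), straight edge up (+x), on clear bench.

```bash
sed -i 's/tan=((17,80,190),(30,160,255))/tan=((10,80,190),(26,200,255))/' h.py; python3 - <<'E'
import pickle
from h import *
d=pickle.load(open('tan1.pkl','rb'))
o,a,W,L,c=lift(d,'tan',(251,113)); print(o.round(4),round(a,2),W,L)
d=pickle.load(open('top0.pkl','rb'))
o,a,W,L,c=lift(d,'tan',(158,246)); print(o.round(4),round(a,2),W,L)
E
```

```text
[0.3893 0.258 ] 86.17 61.921871185302734 63.622947692871094
[0.3895 0.2604] 89.77 60.60717010498047 63.45701217651367
```

```bash
cat >> h.py <<'E'
def fine(d,name,approx,zbase=0.,verbose=True):
    o,a,W,L,c=lift(d,name,approx,zbase)
    w,l,t=SZ[name]
    c=c.reshape(-1,2).astype(float); P=plane(d,c,zbase+t)[:,:2]
    for it in range(3):
        th=np.radians(a); x=np.array([np.cos(th),np.sin(th)]); y=np.array([-x[1],x[0]])
        A=(P-o)@x; B=(P-o)@y
        f=(A>.015)&(np.abs(B)<w/2-.006); s=(A<.020)&(A>-.002)
        F=np.polyfit(B[f],A[f],1); l1=np.polyfit(A[s&(B>0)],B[s&(B>0)],1); l2=np.polyfit(A[s&(B<0)],B[s&(B<0)],1)
        angs=np.degrees([-np.arctan(F[0]),np.arctan(l1[0]),np.arctan(l2[0])])
        wt=np.array([w,.022,.022]); da=(angs*wt).sum()/wt.sum()
        width=l1[1]-l2[1]; mid=(l1[1]+l2[1])/2; back=A.min(); front=F[1]
        ctr=(front+back)/2
        o=o+x*(ctr-(.025-l/2))+y*mid
        if it==0 and verbose: print('  line angs',(angs+a).round(1))
        a+=da
    return o,a,width,front-back
E
python3 - <<'E'
import pickle
from h import *
d=pickle.load(open('tan1.pkl','rb'))
print(fine(d,'tan',(251,113)))
d=pickle.load(open('top0.pkl','rb'))
for n,p in dict(tan=(158,246),brown=(358,167),red=(392,224),blk=(317,237)).items():print(n,fine(d,n,p))
E
```

```text
line angs [86.4 87.3 84.5]
(array([0.39040017, 0.27164712]), np.float64(86.7557069114226), np.float64(0.06027428784029906), np.float64(0.06301059228359643))
  line angs [85.9 89.8 89.8]
tan (array([0.38938179, 0.27261954]), np.float64(85.52273372492473), np.float64(0.061007016630347674), np.float64(0.06136502503746395))
  line angs [ 97.1 102.  100.1]
brown (array([ 0.61015091, -0.28963487]), np.float64(96.778911492854), np.float64(0.053148921259905044), np.float64(0.056076590866979414))
  line angs [102.2 105.8 105.8]
red (array([ 0.44882781, -0.37954885]), np.float64(102.33934209986282), np.float64(0.04805227117211111), np.float64(0.05273816909211605))
  line angs [69.1 67.9 69.6]
blk (array([ 0.4112081 , -0.17396505]), np.float64(68.1115637844635), np.float64(0.044489359573516594), np.float64(0.0465913999884889))
```

```bash
sed -i 's/org=ctr+x\*(25-l\*500)\/1000/org=ctr-x*(25-l*500)\/1000/' h.py; python3 - <<'E'
import pickle
from h import *
d=pickle.load(open('tan1.pkl','rb'))
print(fine(d,'tan',(251,113)))
d=pickle.load(open('top0.pkl','rb'))
for n,p in dict(tan=(158,246),brown=(358,167),red=(392,224),blk=(317,237)).items():print(n,fine(d,n,p))
E
python3 go.py .3905 .272 .06 86.8
```

```text
line angs [86.4 88.9 85.7]
(array([0.39040011, 0.2716471 ]), np.float64(86.75570708856218), np.float64(0.06027468799128421), np.float64(0.06301052773727714))
  line angs [85.9 79.2 89.8]
tan (array([0.38937915, 0.27261978]), np.float64(85.5227007042168), np.float64(0.06103761720034262), np.float64(0.061367518251586754))
  line angs [97.1 94.6 98.1]
brown (array([ 0.61015068, -0.28963524]), np.float64(96.77877667154043), np.float64(0.053152291096392607), np.float64(0.05607762474496279))
  line angs [102.2 101.9 102. ]
red (array([ 0.44882758, -0.37954888]), np.float64(102.33924658394018), np.float64(0.0480525308587775), np.float64(0.05273801195086529))
  line angs [69.1 66.8 66. ]
blk (array([ 0.41120851, -0.17396505]), np.float64(68.11178344077614), np.float64(0.044489646382007156), np.float64(0.046593780333326645))
t 2.25 pos [0.3894 0.1994 0.1957] alpha 90.61 F [-2.6  2.4 -1. ] w 0.0854
shift now-axes mm [ 71.2   2.  136.5] after-turn axes mm [ 72.5  -2.9 135.7] rotvec [-0.0007 -0.0102  0.0665] len 154.0
```

apply_moves:
  moves: [0.08,0.0094,0,0.017,0,-0.0013,0.009,0.08,0.0094,0,0.017,0,-0.0013,0.009,0.08,0.0094,0,0.017,0,-0.0013,0.009,0.08,0.0094,0,0.017,0,-0.0013,0.009,0.08,0.0094,0,0.017,0,-0.0013,0.009,0.08,0.0094,0,0.017,0,-0.0013,0.009,0.08,0.0094,0,0.017,0,-0.0013,0.009,0.08,0,0,0,0,0,0]

```text
clock: 2.92
position: [0.3882, 0.2687, 0.0724]
ee_rot: [0.0, 0.724, 0.69, -0.0]
contact_force: [-0.2, -0.7, 0.5]
width: 0.0801
```

```bash
python3 go.py .3907 .275 .02 86.6; python3 snap.py wrist tan2; python3 snap.py side sid2; python3 go.py .3907 .275 .02 86.6;
```

```text
t 2.92 pos [0.3882 0.2687 0.0724] alpha 87.2 F [-0.2 -0.7  0.5] w 0.0801
shift now-axes mm [ 6.4  2.1 52.4] after-turn axes mm [ 6.4  2.1 52.4] rotvec [0.0003 0.0005 0.0104] len 53.0
t 3.02 pos [0.3895 0.2683 0.0746] alpha 87.21 F [ 0.5 -0.6  0.5] w 0.0804
shift now-axes mm [ 6.7  0.7 54.6] after-turn axes mm [ 6.7  0.9 54.6] rotvec [ 0.0035 -0.0005  0.0106] len 55.0
```

View pics/tan2.png

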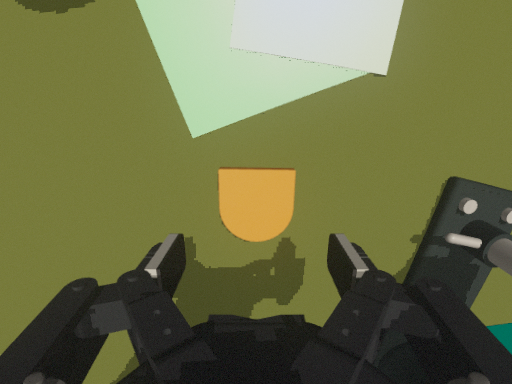

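View pics/sid2.png

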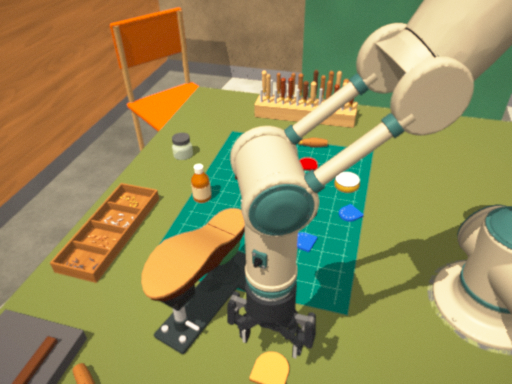

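In the wrist view the tan lift, columns 219–295, sits centred between the fingertips (185 and 328).

```bash
python3 - <<'E'
import pickle
from h import *
d=pickle.load(open('tan2.pkl','rb'))
print(fine(d,'tan',(257,200)), mask(d['image'],'tan')[200,257], d['image'][200,257])
E
```

```text
line angs [86.4 85.4 86.5]
(array([0.39007014, 0.27173633]), np.float64(86.22994126345195), np.float64(0.06038683037783282), np.float64(0.06263158464993235)) 255 [216 166  73]
```

apply_moves:
  moves: [0.074,0.0015,0.0003,0.0075,0,0,0.003,0.074,0.0015,0.0003,0.0075,0,0,0.003,0.074,0.0015,0.0003,0.0075,0,0,0.003,0.074,0.0015,0.0003,0.0075,0,0,0.003,0.074,0,0,0.0075,0,0,0,0.074,0,0,0.0075,0,0,0,0.074,0,0,0.004,0,0,0,0.074,0,0,0,0,0,0]

```text
clock: 3.68
position: [0.3945, 0.2735, 0.0248]
ee_rot: [0.003, 0.729, 0.684, 0.005]
contact_force: [0.7, 0.4, -0.8]
width: 0.0742
```

```bash
python3 go.py .3903 .2747 .005 86.3; python3 snap.py wrist tan3; python3 go.py .3903 .2747 .005 86.3;
```

```text
t 3.68 pos [0.3945 0.2735 0.0248] alpha 86.34 F [ 0.7  0.4 -0.8] w 0.0742
shift now-axes mm [ 0.8 -4.5 19.7] after-turn axes mm [ 0.9 -4.3 19.8] rotvec [ 0.0102 -0.0035  0.0007] len 20.0
t 3.73 pos [0.3946 0.2735 0.025 ] alpha 86.34 F [-0.2 -0.5  0.2] w 0.0742
shift now-axes mm [ 0.8 -4.5 20. ] after-turn axes mm [ 0.9 -4.3 20. ] rotvec [ 0.0103 -0.0036  0.0007] len 21.0
```

View pics/tan3.png

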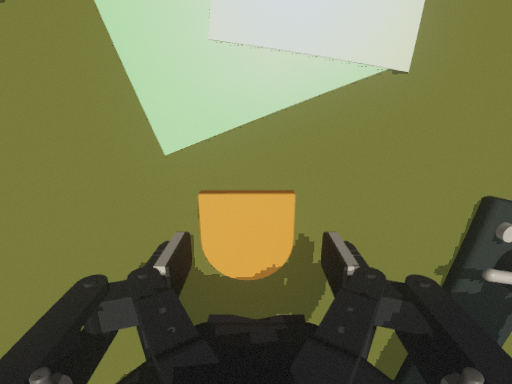

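apply_moves:
  moves: [0.074,0.0005,-0.0045,0,0.01,-0.0035,0,0.074,0,0,0,0,0,0,0.074,0,0,0.004,0,0,0,0.074,0,0,0.004,0,0,0,0.074,0,0,0.003,0,0,0,0.074,0,0,0.003,0,0,0,0.074,0,0,0,0,0,0,0.074,0,0,0,0,0,0]

```text
clock: 4.4
position: [0.3904, 0.2749, 0.0103]
ee_rot: [0.0, 0.729, 0.684, 0.001]
contact_force: [0.4, 0.6, -0.6]
width: 0.0741
```

```bash
python3 go.py .3903 .2747 .005 86.3; python3 snap.py side sid3; python3 go.py .3903 .2747 .005 86.3; python3 - <<'E'
import pickle,cv2
d=pickle.load(open('sid3.pkl','rb'))
cv2.imwrite('pics/sid3c.png',d['image'][290:384,200:340,::-1].repeat(5,0).repeat(5,1))
E
```

```text
t 4.4 pos [0.3904 0.2749 0.0103] alpha 86.36 F [ 0.4  0.6 -0.6] w 0.0741
shift now-axes mm [-0.2 -0.   5.3] after-turn axes mm [-0.2 -0.   5.3] rotvec [ 0.0011 -0.0008  0.001 ] len 5.0
t 4.45 pos [0.3903 0.2749 0.0104] alpha 86.36 F [-1.1 -0.1 -0.1] w 0.0741
shift now-axes mm [-0.2 -0.   5.4] after-turn axes mm [-0.2 -0.   5.4] rotvec [ 0.0011 -0.0008  0.001 ] len 5.0
```

View pics/sid3c.png

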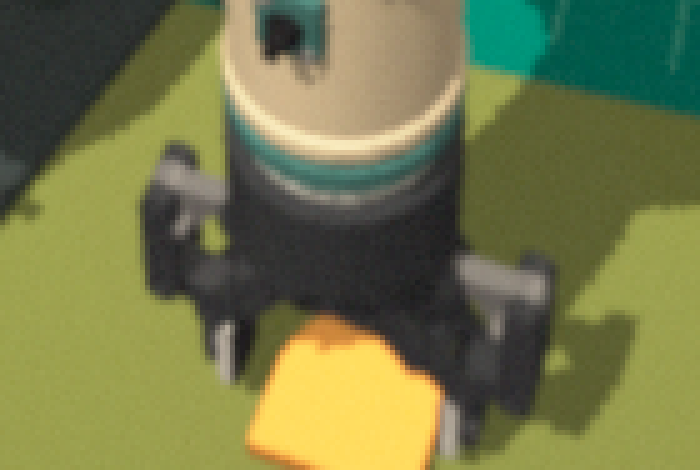

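apply_moves:
  moves: [0.07,0,0,0.001,0,0,0,0.07,0,0,0.001,0,0,0,0.07,0,0,0.001,0,0,0,0.07,0,0,0.001,0,0,0,0.07,0,0,0.001,0,0,0,0.07,0,0,0.001,0,0,0,0.07,0,0,0,0,0,0,0.07,0,0,0,0,0,0]

```text
clock: 5.12
position: [0.3907, 0.275, 0.004]
ee_rot: [0.0, 0.729, 0.684, 0.001]
contact_force: [1.0, 0.4, 0.2]
width: 0.07
```

```bash
python3 go.py .3903 .2747 .0 86.3
```

```text
t 5.12 pos [0.3907 0.275  0.004 ] alpha 86.35 F [1.  0.4 0.2] w 0.07
shift now-axes mm [-0.3 -0.4  4. ] after-turn axes mm [-0.3 -0.4  4. ] rotvec [ 0.0018 -0.0012  0.001 ] len 4.0
```

apply_moves:
  moves: [0.07,0,0,0.001,0,0,0,0.07,0,0,0.001,0,0,0,0.07,0,0,0.001,0,0,0,0.07,0,0,0.001,0,0,0,0.07,0,0,0,0,0,0,0.07,0,0,0,0,0,0,0.07,0,0,0,0,0,0,0.07,0,0,0,0,0,0]

```text
clock: 5.78
position: [0.3907, 0.2751, -0.0004]
ee_rot: [0.0, 0.729, 0.684, 0.001]
contact_force: [0.1, -0.3, -0.5]
width: 0.0702
```

```bash
python3 go.py .3903 .2747 .0 86.3
```

```text
t 5.78 pos [ 0.3907  0.2751 -0.0004] alpha 86.35 F [ 0.1 -0.3 -0.5] w 0.0702
shift now-axes mm [-0.4 -0.4 -0.4] after-turn axes mm [-0.4 -0.4 -0.4] rotvec [ 0.0019 -0.0012  0.001 ] len 1.0
```

apply_moves:
  moves: [0.07,0,0,0.001,0,0,0,0.07,0,0,0.001,0,0,0,0.07,0,0,0.001,0,0,0,0.07,0,0,0,0,0,0,0.058,0,0,0,0,0,0,0.058,0,0,0,0,0,0,0.058,0,0,0,0,0,0,0.058,0,0,0,0,0,0]
  newtons: 40

```text
clock: 6.45
position: [0.391, 0.2752, -0.0031]
ee_rot: [0.0, 0.729, 0.684, 0.001]
contact_force: [0.8, 0.4, -0.3]
width: 0.0604
```

```bash
python3 go.py .3903 .2747 .0 86.3
```

```text
t 6.45 pos [ 0.391   0.2752 -0.0031] alpha 86.35 F [ 0.8  0.4 -0.3] w 0.0604
shift now-axes mm [-0.5 -0.7 -3.1] after-turn axes mm [-0.5 -0.7 -3.1] rotvec [ 0.0025 -0.0016  0.0008] len 3.0
```

apply_moves:
  moves: [0.05,0,0,0,0,0,0,0.05,0,0,0,0,0,0,0.05,0,0,0,0,0,0,0.05,0,0,-0.004,0,0,0,0.05,0,0,-0.008,0,0,0,0.05,0,0,-0.01,0,0,0,0.05,0,0,-0.01,0,0,0,0.05,0,0,0,0,0,0]

```text
clock: 7.12
position: [0.3903, 0.2748, 0.0309]
ee_rot: [0.0, 0.729, 0.684, 0.0]
contact_force: [1.3, 0.4, -0.9]
width: 0.0607
```

```bash
python3 go.py .534 .0645 .2 75; python3 snap.py wrist tan4;python3 snap.py side sid4; python3 - <<'E'
import pickle,cv2
d=pickle.load(open('sid4.pkl','rb'))
cv2.imwrite('pics/sid4c.png',d['image'][270:384,200:340,::-1].repeat(5,0).repeat(5,1))
E
```

```text
t 7.12 pos [0.3903 0.2748 0.0309] alpha 86.36 F [ 1.3  0.4 -0.9] w 0.0607
shift now-axes mm [-200.7  156.9 -169.1] after-turn axes mm [-166.   193.2 -169.1] rotvec [ 0.0006 -0.0005  0.1982] len 306.0
```

View pics/tan4.png

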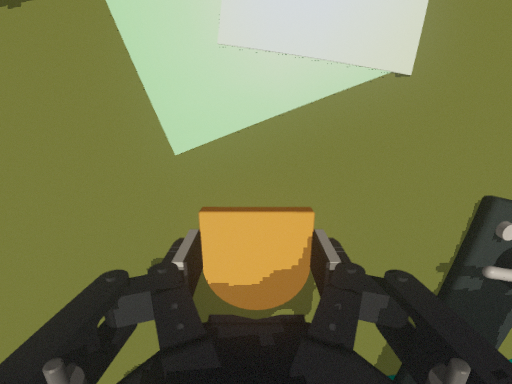

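View pics/sid4c.png

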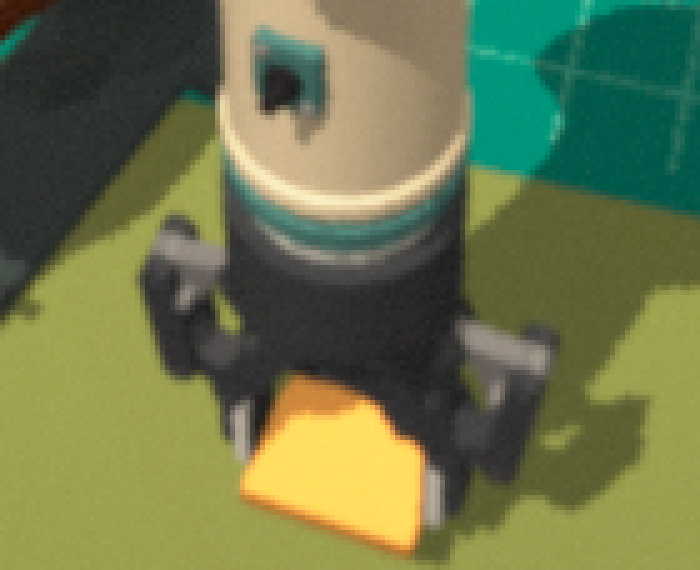

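The tan lift is held squarely. Its straight edge is at row ~210, columns 200–314, and the width reads 0.0607. I'll work out where it sits relative to the TCP, then raise it.

apply_moves:
  moves: [0.05,0,0,-0.038,0,0,0.025,0.05,0,0,-0.038,0,0,0.025,0.05,0,0,-0.038,0,0,0.025,0.05,0,0,-0.038,0,0,0.025,0.05,0,0,-0.038,0,0,0.025,0.05,-0.018,0.022,0,0,0,0.025,0.05,-0.02,0.025,0,0,0,0.025,0.05,-0.02,0.025,0,0,0,0.025]

```text
clock: 7.88
position: [0.4431, 0.2033, 0.2248]
ee_rot: [-0.002, 0.794, 0.608, -0.005]
contact_force: [0.1, 0.2, -0.0]
width: 0.0609
```

```bash
python3 go.py .534 .0645 .2 75; cat > held.py <<'E'
import pickle,sys
from h import *
# front-edge of held lift: tag, name, row range cols ; TCP pos, alpha, underside offset
def held(tag,pos,al,under,name,c0,c1,r0):
    d=pickle.load(open(tag+'.pkl','rb')); m=mask(d['image'],name)
    pts=[]
    g=cv2.cvtColor(d['image'],cv2.COLOR_RGB2GRAY).astype(float)
    for c in range(c0,c1):
        col=g[r0-8:r0+9,c]; k=np.argmax(np.abs(np.diff(col))); pts.append((c,r0-8+k+.5))
    return np.array(pts)
E
python3 - <<'E'
import pickle
from h import *
d=pickle.load(open('tan4.pkl','rb'))
print(d['image'][200:222,230].astype(int).tolist())
a=np.radians(86.36);x=np.array([np.cos(a),np.sin(a)])
for r in (206.5,210,211.5):
    P=plane(d,[[230,r],[290,r]],.031+.003+.009)[:,:2]; print(r,((P-[.3903,.2748])@x).round(4),(((plane(d,[[230,r],[290,r]],.034)[:,:2]-[.3903,.2748])@x).round(4)))
E
```

```text
t 7.88 pos [0.4431 0.2033 0.2248] alpha 74.89 F [ 0.1  0.2 -0. ] w 0.0609
shift now-axes mm [-110.2  124.2   24.1] after-turn axes mm [-110.6  123.7   24.8] rotvec [-0.0105  0.0057 -0.002 ] len 168.0
[[124, 125, 61], [123, 124, 61], [121, 122, 55], [123, 122, 53], [122, 123, 56], [124, 125, 57], [122, 113, 51], [119, 85, 27], [122, 78, 31], [118, 75, 22], [123, 82, 36], [156, 109, 46], [198, 148, 63], [211, 160, 70], [215, 165, 74], [214, 163, 70], [215, 165, 68], [215, 165, 68], [216, 168, 78], [216, 165, 73], [215, 165, 71], [216, 166, 75]]
206.5 [0.0244 0.0244] [0.0211 0.0211]
210 [0.0225 0.0225] [0.019 0.019]
211.5 [0.0216 0.0216] [0.0181 0.0181]
```

The held lift's straight edge is 22 mm ahead of the TCP, as planned (grip at x = +3). So the TCP goes to (0.535, 0.0645), with the underside about 3 mm above it.

apply_moves:
  moves: [0.05,-0.018,0.02,0,-0.002,0.001,0,0.05,-0.018,0.02,0,-0.002,0.001,0,0.05,-0.018,0.02,0,-0.002,0.001,0,0.05,-0.018,0.02,0,-0.002,0.001,0,0.05,-0.018,0.02,0,-0.002,0.001,0,0.05,-0.015,0.018,0.015,0,0,0,0.05,0,0,0.015,0,0,0,0.05,0,0,0,0,0,0]

```text
clock: 8.55
position: [0.5357, 0.0585, 0.1902]
ee_rot: [0.001, 0.796, 0.605, -0.001]
contact_force: [-0.2, 1.3, -0.9]
width: 0.061
```

```bash
python3 go.py .5348 .0644 .17 75
```

```text
t 8.55 pos [0.5357 0.0585 0.1902] alpha 74.53 F [-0.2  1.3 -0.9] w 0.061
shift now-axes mm [ 5.5 -2.4 20.2] after-turn axes mm [ 5.5 -2.4 20.2] rotvec [-0.0002  0.0033 -0.0083] len 21.0
```

apply_moves:
  moves: [0.05,0.003,-0.0014,0.005,0,0.0015,-0.005,0.05,0.0025,-0.001,0.005,0,0.0015,-0.003,0.05,0,0,0.005,0,0,0,0.05,0,0,0.005,0,0,0,0.05,0,0,0.005,0,0,0,0.05,0,0,0,0,0,0,0.05,0,0,0,0,0,0,0.05,0,0,0,0,0,0]

```text
clock: 9.22
position: [0.5328, 0.0681, 0.1631]
ee_rot: [-0.001, 0.792, 0.611, -0.001]
contact_force: [0.6, 0.6, -0.7]
width: 0.0605
```

```bash
python3 go.py .5348 .0644 .147 75; python3 snap.py wrist pl1;python3 snap.py side pls1; python3 - <<'E'
import pickle,cv2
d=pickle.load(open('pls1.pkl','rb'))
cv2.imwrite('pics/pls1c.png',d['image'][150:290,150:300,::-1].repeat(4,0).repeat(4,1))
E
```

```text
t 9.22 pos [0.5328 0.0681 0.1631] alpha 75.26 F [ 0.6  0.6 -0.7] w 0.0605
shift now-axes mm [-3.   2.9 16.1] after-turn axes mm [-3.   2.9 16.1] rotvec [-0.0025 -0.0004  0.0046] len 17.0
```

View pics/pl1.png

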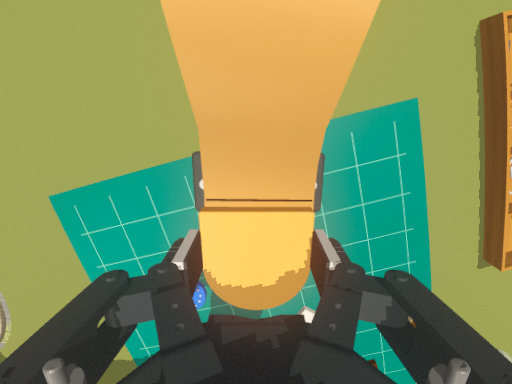

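View pics/pls1c.png

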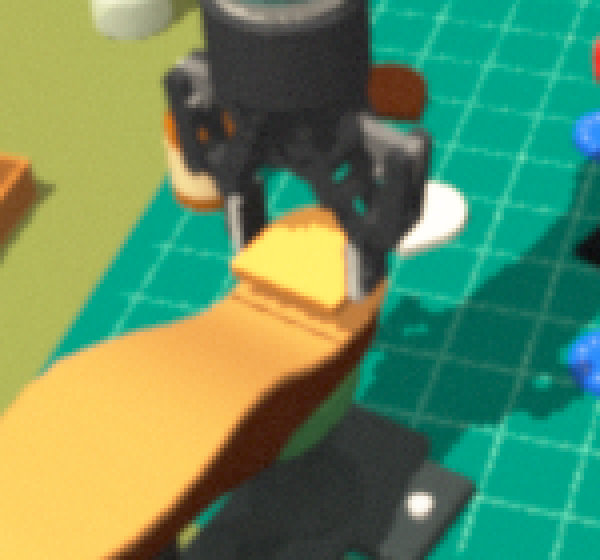

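apply_moves:
  moves: [0.05,-0.003,0.0028,0.003,0,0,0.004,0.05,0,0,0,0,0,0,0.05,0,0,0.003,0,0,0,0.05,0,0,0,0,0,0,0.05,0,0,0.002,0,0,0,0.05,0,0,0,0,0,0,0.05,0,0,0,0,0,0,0.05,0,0,0,0,0,0]

```text
clock: 9.98
position: [0.5359, 0.0634, 0.1552]
ee_rot: [-0.0, 0.794, 0.608, 0.0]
contact_force: [0.3, -0.1, 0.2]
width: 0.0607
```

```bash
python3 go.py .5348 .0644 .147 75; python3 snap.py wrist pl2; python3 - <<'E'
import pickle,cv2
d=pickle.load(open('pl2.pkl','rb'))
cv2.imwrite('pics/pl2c.png',d['image'][150:330,160:360,::-1].repeat(3,0).repeat(3,1))
E
```

```text
t 9.98 pos [0.5359 0.0634 0.1552] alpha 74.95 F [ 0.3 -0.1  0.2] w 0.0607
shift now-axes mm [ 0.6 -1.3  8.2] after-turn axes mm [ 0.6 -1.3  8.2] rotvec [-0.0002 -0.0009 -0.0008] len 8.0
```

View pics/pl2c.png

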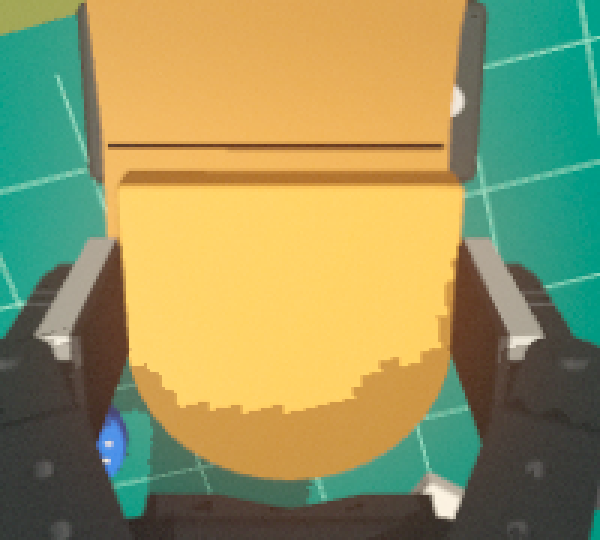

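```bash
cat > cmp.py <<'E'
import pickle,sys
from h import *
# cmp.py tag  alpha  xl xr row zline | xl xr row ztop
def f(tag,al,A,za,B,zb):
    d=pickle.load(open(tag+'.pkl','rb')); a=np.radians(al); x=np.array([np.cos(a),np.sin(a)]); y=np.array([-x[1],x[0]])
    PA=plane(d,A,za)[:,:2]; PB=plane(d,B,zb)[:,:2]
    ang=lambda P:np.degrees(np.arctan2(*(P[0]-P[1])[::-1]))-90   # left is +y(heel) 
    print('A mid',PA.mean(0).round(4),'len',np.linalg.norm(PA[0]-PA[1]).round(4),'ang',ang(PA).round(2),'B mid',PB.mean(0).round(4),'len',np.linalg.norm(PB[0]-PB[1]).round(4),'ang',ang(PB).round(2))
    D=PB.mean(0)-PA.mean(0); print('B-A along x,y mm',(D@x*1000).round(2),(D@y*1000).round(2))
E
python3 - <<'E'
from cmp import f
o=lambda c,r:(c/3+160-1/3,r/3+150-1/3)
f('pl2',75,[o(107.5,146),o(444.5,146)],.150,[o(121,184.5),o(464,184.5)],.1552+.012)
f('pl2',75,[o(107.5,146),o(444.5,146)],.150,[o(122,171),o(462,171)],.1552+.003)
E
python3 heel.py | head -0; python3 - <<'E'
import pickle
from heel import heel
from h import *
d=pickle.load(open('pl2.pkl','rb'))
try: heel(d,(197,198.4),(306,198.4),'w')
except Exception as e: print(e)
E
```

```text
A mid [0.5413 0.0863] len 0.0661 ang 75.0 B mid [0.544  0.0841] len 0.0603 ang 74.99
B-A along x,y mm -1.4 -3.18
A mid [0.5413 0.0863] len 0.0661 ang 75.0 B mid [0.5437 0.0833] len 0.0636 ang 74.99
B-A along x,y mm -2.19 -3.13
w line angle x-axis 74.81 pl [0.5431 0.0858]
 side slopes deg [6.89 3.97] width 0.0697 back x -0.0536
 origin by line: [0.537  0.0605]
 circle [0.532  0.0422] r 0.0345 in frame -0.019 -0.0Exception ignored on flushing sys.stdout:
BrokenPipeError: [Errno 32] Broken pipe
```

In the same picture the breast line's mid lies 3 mm to the left of the lift's mid, and the lift's straight edge is about 1.8 mm behind the line (1 mm wanted). I'll correct that, lower, and look again.

apply_moves:
  moves: [0.05,0.001,-0.0027,0,0,0,0,0.05,0,0,0,0,0,0,0.05,0,0,0.002,0,0,0,0.05,0,0,0,0,0,0,0.05,0,0,0.002,0,0,0,0.05,0,0,0,0,0,0,0.05,0,0,0,0,0,0,0.05,0,0,0,0,0,0]

```text
clock: 10.7
position: [0.5333, 0.0655, 0.151]
ee_rot: [-0.0, 0.793, 0.609, 0.0]
contact_force: [0.2, 0.2, -1.7]
width: 0.0609
```

```bash
python3 go.py .5348 .0644 .147 75; python3 snap.py wrist pl3; python3 - <<'E'
import pickle,cv2
d=pickle.load(open('pl3.pkl','rb'))
cv2.imwrite('pics/pl3c.png',d['image'][150:330,160:360,::-1].repeat(3,0).repeat(3,1))
E
```

```text
t 10.7 pos [0.5333 0.0655 0.151 ] alpha 74.97 F [ 0.2  0.2 -1.7] w 0.0609
shift now-axes mm [-0.7  1.7  4. ] after-turn axes mm [-0.7  1.7  4. ] rotvec [ 0.0002 -0.001  -0.0005] len 4.0
```

View pics/pl3c.png

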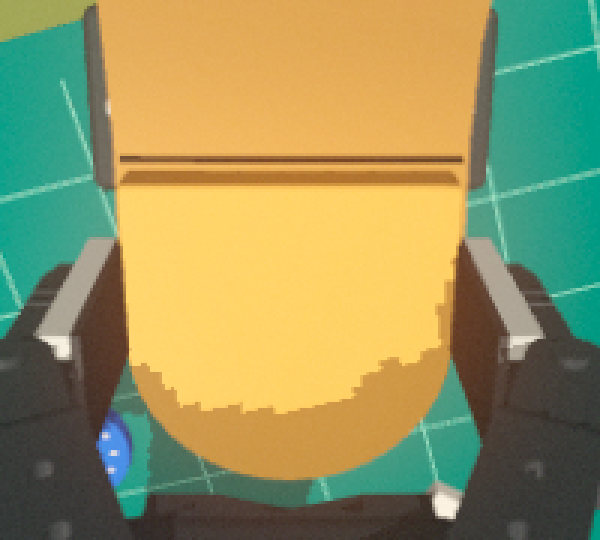

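```bash
python3 - <<'E'
from cmp import f
o=lambda c,r:(c/3+160-1/3,r/3+150-1/3)
f('pl3',75,[o(120,159.5),o(464,159.5)],.150,[o(120,185.5),o(464,185.5)],.151+.012)
f('pl3',75,[o(120,159.5),o(464,159.5)],.150,[o(122,171),o(462,171)],.151+.003)
E
```

```text
A mid [0.5413 0.0863] len 0.0659 ang 75.0 B mid [0.5412 0.086 ] len 0.0605 ang 75.0
B-A along x,y mm -0.26 0.05
A mid [0.5413 0.0863] len 0.0659 ang 75.0 B mid [0.5411 0.0854] len 0.0636 ang 75.0
B-A along x,y mm -0.87 0.02
```

apply_moves:
  moves: [0.05,-0.0005,0,0.001,0,0,0,0.05,0,0,0.001,0,0,0,0.05,0,0,0.001,0,0,0,0.05,0,0,0.0005,0,0,0,0.05,0,0,0,0,0,0,0.05,0,0,0,0,0,0,0.05,0,0,0,0,0,0,0.05,0,0,0,0,0,0]

```text
clock: 11.42
position: [0.5333, 0.0649, 0.1471]
ee_rot: [-0.0, 0.794, 0.608, 0.001]
contact_force: [-0.9, 0.4, 0.2]
width: 0.0603
```

```bash
python3 go.py .5346 .0641 .147 75; 
```

```text
t 11.42 pos [0.5333 0.0649 0.1471] alpha 74.96 F [-0.9  0.4  0.2] w 0.0603
shift now-axes mm [-0.4  1.4  0.1] after-turn axes mm [-0.4  1.4  0.1] rotvec [ 0.0003 -0.001  -0.0007] len 2.0
```

apply_moves:
  moves: [0.05,0,0,0.0007,0,0,0,0.05,0,0,0.0007,0,0,0,0.05,0,0,0,0,0,0,0.05,0,0,0,0,0,0,0.05,0,0,0,0,0,0,0.05,0,0,0,0,0,0,0.05,0,0,0,0,0,0,0.05,0,0,0,0,0,0]

```text
clock: 12.08
position: [0.5336, 0.0649, 0.1468]
ee_rot: [0.0, 0.794, 0.609, 0.001]
contact_force: [-1.2, 0.6, 0.4]
width: 0.0602
```

```bash
python3 go.py .5346 .0641 .147 75; python3 snap.py wrist pl4;python3 go.py .5346 .0641 .147 75; python3 - <<'E'
import pickle,cv2
d=pickle.load(open('pl4.pkl','rb'))
cv2.imwrite('pics/pl4c.png',d['image'][150:330,160:360,::-1].repeat(3,0).repeat(3,1))
E
```

```text
t 12.08 pos [0.5336 0.0649 0.1468] alpha 74.97 F [-1.2  0.6  0.4] w 0.0602
shift now-axes mm [-0.5  1.2 -0.2] after-turn axes mm [-0.5  1.2 -0.2] rotvec [ 0.0017 -0.0013 -0.0005] len 1.0
t 12.13 pos [0.5336 0.0649 0.1468] alpha 74.97 F [0.4 0.8 0.5] w 0.0602
shift now-axes mm [-0.5  1.2 -0.2] after-turn axes mm [-0.5  1.2 -0.2] rotvec [ 0.0017 -0.0013 -0.0006] len 1.0
```

View pics/pl4c.png

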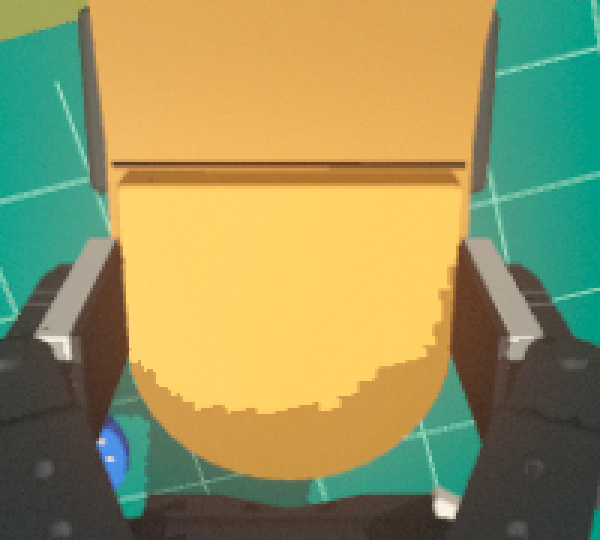

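The lift is seated: z has stopped, the straight edge is 1–1.3 mm behind the line, and it is centred within 1 mm. Releasing.

apply_moves:
  moves: [0.066,0,0,0,0,0,0,0.07,0,0,0,0,0,0,0.074,0,0,0,0,0,0,0.074,0,0,0,0,0,0,0.074,0,0,-0.006,0,0,0,0.074,0,0,-0.015,0,0,0,0.074,0,0,-0.025,0,0,0,0.074,0,0,-0.03,0,0,0]

```text
clock: 12.8
position: [0.5288, 0.0648, 0.219]
ee_rot: [-0.005, 0.794, 0.608, -0.005]
contact_force: [1.1, 0.2, -0.2]
width: 0.0742
```

```bash
python3 snap.py wrist pl5;  python3 go.py .61 -.2896 .2 96.8
```

```text
t 12.85 pos [0.5328 0.0648 0.2259] alpha 74.97 F [ 2.3 -0.   3.3] w 0.074
shift now-axes mm [-322.3  166.6   25.5] after-turn axes mm [-361.1   34.7   25.9] rotvec [-0.0016 -0.0007 -0.3811] len 364.0
```

View pics/pl5.png

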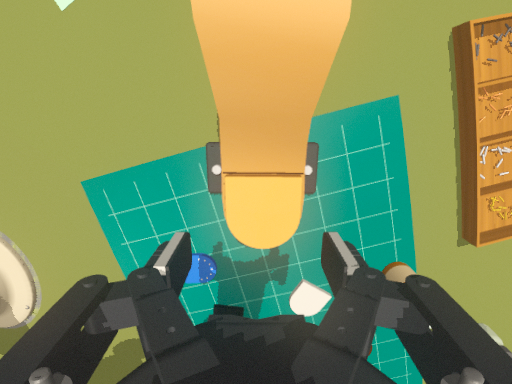

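The tan lift now lies on the heel, columns 222–304, with its edge just behind the breast line at row 173. On to the brown lift.

apply_moves:
  moves: [0.08,-0.036,0.011,0.002,0,0,-0.048,0.08,-0.036,0.011,0.002,0,0,-0.048,0.08,-0.036,0.011,0.002,0,0,-0.048,0.08,-0.036,0.011,0.002,0,0,-0.048,0.08,-0.036,0.011,0.002,0,0,-0.048,0.08,-0.036,0.011,0.002,0,0,-0.048,0.08,-0.036,0.011,0.002,0,0,-0.048,0.08,-0.036,0.011,0.002,0,0,-0.048]

```text
clock: 13.52
position: [0.6008, -0.2305, 0.2203]
ee_rot: [0.006, 0.651, 0.759, 0.007]
contact_force: [1.0, 0.5, -0.1]
width: 0.0798
```

```bash
python3 go.py .61 -.2896 .13 96.8
```

```text
t 13.52 pos [ 0.6008 -0.2305  0.2203] alpha 98.78 F [ 1.   0.5 -0.1] w 0.0798
shift now-axes mm [-59.8  -1.4  90.3] after-turn axes mm [-59.7   2.2  90.3] rotvec [ 0.0173 -0.0004  0.0346] len 108.0
```

apply_moves:
  moves: [0.08,-0.015,0,0.012,0.008,0,0.01,0.08,-0.015,0,0.012,0.008,0,0.01,0.08,-0.015,0,0.012,0,0,0.01,0.08,-0.01,0,0.012,0,0,0,0.08,0,0,0.012,0,0,0,0.08,0,0,0.01,0,0,0,0.08,0,0,0,0,0,0,0.08,0,0,0,0,0,0]

```text
clock: 14.18
position: [0.6093, -0.2942, 0.1417]
ee_rot: [-0.001, 0.665, 0.747, -0.0]
contact_force: [0.1, -0.1, 0.5]
width: 0.08
```

```bash
python3 go.py .61 -.2896 .05 96.8; python3 snap.py wrist br1
```

```text
t 14.18 pos [ 0.6093 -0.2942  0.1417] alpha 96.61 F [ 0.1 -0.1  0.5] w 0.08
shift now-axes mm [ 4.4  1.4 91.7] after-turn axes mm [ 4.5  1.2 91.7] rotvec [-0.0018 -0.0009 -0.0032] len 92.0
```

View pics/br1.png

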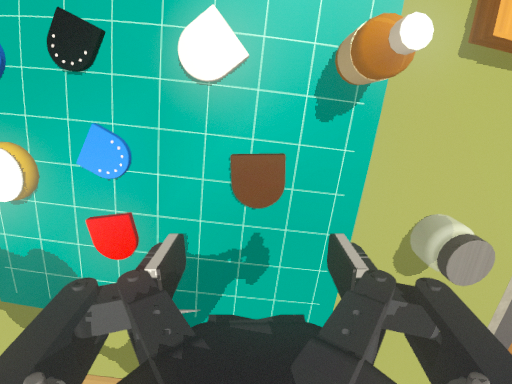

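This view shows brown at (258,180), red at (112,235), black at (75,40), and the spare and bottle ahead, well clear of the jaws. I'll measure all three lifts.

```bash
python3 - <<'E'
import pickle
from h import *
d=pickle.load(open('br1.pkl','rb'))
for n,p in dict(brown=(258,180),red=(112,235),blk=(75,40)).items():
    try: print(n,fine(d,n,p))
    except Exception as e: print(n,e,d['image'][p[1],p[0]])
E
```

```text
line angs [96.8 97.7 95.4]
brown (array([ 0.61199114, -0.28977976]), np.float64(96.6681927373961), np.float64(0.05451932099408928), np.float64(0.05777369989449118))
  line angs [104.6 105.5 106.9]
red (array([ 0.45222662, -0.37937919]), np.float64(105.14233216632516), np.float64(0.051806090891926296), np.float64(0.05355209201760369))
  line angs [67.8 69.5 62.8]
blk (array([ 0.41382852, -0.17539987]), np.float64(66.55714457281591), np.float64(0.04790703759620643), np.float64(0.04981679375640671))
```

apply_moves:
  moves: [0.07,0.002,0.0006,0.018,0,0,0,0.07,0.002,0.0006,0.018,0,0,0,0.07,0.002,0.0006,0.018,0,0,0,0.07,0.001,0,0.018,0,0,0,0.07,0,0,0.018,0,0,0,0.07,0,0,0.014,0,0,0,0.07,0,0,0,0,0,0,0.07,0,0,0,0,0,0]

```text
clock: 14.9
position: [0.616, -0.2832, 0.0438]
ee_rot: [0.007, 0.662, 0.749, 0.002]
contact_force: [0.2, -0.4, -0.2]
width: 0.0702
```

```bash
python3 go.py .6107 -.2868 -.002 96.7; python3 snap.py wrist br2; python3 go.py .6107 -.2868 -.002 96.7; python3 - <<'E'
import pickle
from h import *
d=pickle.load(open('br2.pkl','rb'))
cv2.imwrite('pics/br2c.png',d['image'][150:330,160:360,::-1].repeat(3,0).repeat(3,1))
try: print(fine(d,'brown',(256,230)))
except Exception as e: print(e)
E
```

```text
t 14.9 pos [ 0.616  -0.2832  0.0438] alpha 97.02 F [ 0.2 -0.4 -0.2] w 0.0702
shift now-axes mm [-2.6 -6.2 45.8] after-turn axes mm [-2.9 -5.7 45.8] rotvec [0.0115 0.0076 0.0057] len 46.0
t 14.95 pos [ 0.6159 -0.2831  0.044 ] alpha 97.02 F [-1.1  0.6 -0.3] w 0.0699
shift now-axes mm [-2.6 -6.2 45.9] after-turn axes mm [-3.  -5.6 46. ] rotvec [0.0114 0.0075 0.0056] len 46.0
  line angs [98.1 96.6 96.3]
(array([ 0.61182407, -0.28936307]), np.float64(97.48595047724261), np.float64(0.055688729373368676), np.float64(0.05831144674967648))
```

View pics/br2c.png

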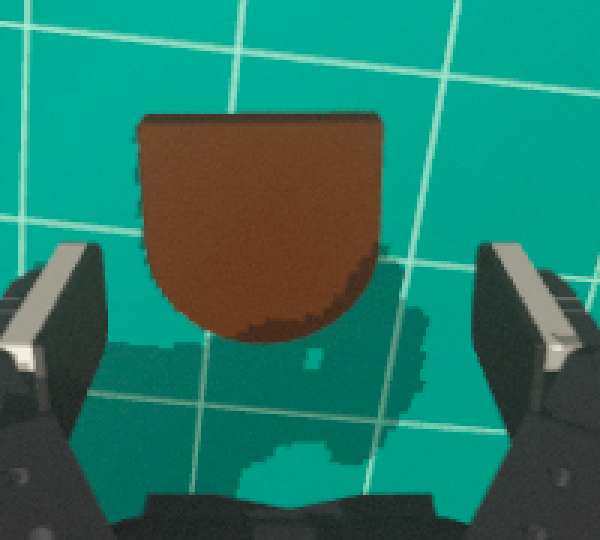

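apply_moves:
  moves: [0.068,-0.0028,-0.005,0.006,0.011,0.007,0,0.068,0,0,0.008,0,0,0,0.068,0,0,0.008,0,0,0,0.068,0,0,0.008,0,0,0,0.068,0,0,0.005,0,0,0,0.068,0,0,0,0,0,0,0.068,0,0,0,0,0,0,0.068,0,0,0,0,0,0]

```text
clock: 15.62
position: [0.6134, -0.2884, 0.0098]
ee_rot: [0.003, 0.662, 0.749, 0.0]
contact_force: [-0.9, -0.2, 0.4]
width: 0.0681
```

```bash
python3 go.py .6114 -.2864 -.002 97
```

```text
t 15.62 pos [ 0.6134 -0.2884  0.0098] alpha 97.03 F [-0.9 -0.2  0.4] w 0.0681
shift now-axes mm [ 2.3 -1.8 11.8] after-turn axes mm [ 2.2 -1.8 11.8] rotvec [0.0052 0.0045 0.0005] len 12.0
```

apply_moves:
  moves: [0.068,0.0022,-0.0018,0.002,0.005,0.004,0,0.068,0,0,0.003,0,0,0,0.068,0,0,0.002,0,0,0,0.068,0,0,0.002,0,0,0,0.068,0,0,0.0015,0,0,0,0.068,0,0,0,0,0,0,0.068,0,0,0,0,0,0,0.068,0,0,0,0,0,0]

```text
clock: 16.28
position: [0.6118, -0.2864, -0.001]
ee_rot: [0.001, 0.662, 0.749, 0.0]
contact_force: [-0.7, -0.5, -1.1]
width: 0.068
```

```bash
python3 go.py .6114 -.2864 -.002 97; python3 snap.py wrist br3;  python3 - <<'E'
import pickle
from h import *
d=pickle.load(open('br3.pkl','rb'))
cv2.imwrite('pics/br3c.png',d['image'][150:330,160:360,::-1].repeat(3,0).repeat(3,1))
try: print(fine(d,'brown',(256,230)))
except Exception as e: print(e)
E
```

```text
t 16.28 pos [ 0.6118 -0.2864 -0.001 ] alpha 97.04 F [-0.7 -0.5 -1.1] w 0.068
shift now-axes mm [ 0.  -0.4  1. ] after-turn axes mm [ 0.  -0.4  1. ] rotvec [0.0009 0.0009 0.0007] len 1.0
  line angs [97.6 97.  97.8]
(array([ 0.6119915 , -0.28944771]), np.float64(97.48590018704806), np.float64(0.056394860618259435), np.float64(0.058988176481870755))
```

View pics/br3c.png

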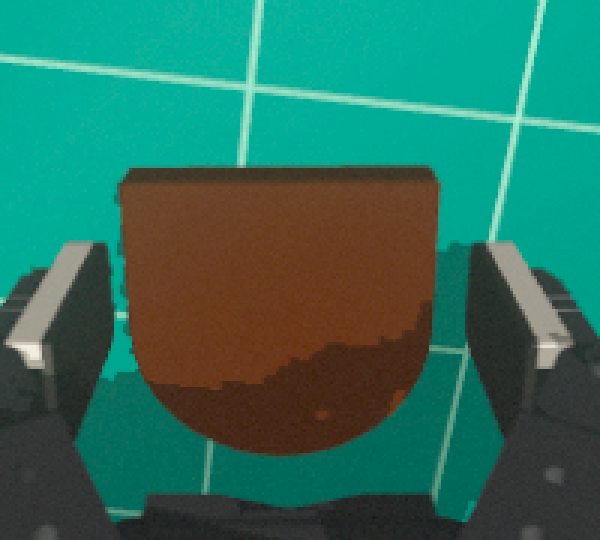

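The brown lift lies between the pads, about 1.8 mm left of centre. I'll shift and close.

apply_moves:
  moves: [0.068,0,-0.0016,0.001,0,0,0,0.068,0,0,0,0,0,0,0.045,0,0,0,0,0,0,0.045,0,0,0,0,0,0,0.045,0,0,0,0,0,0,0.045,0,0,0,0,0,0,0.045,0,0,0,0,0,0,0.045,0,0,0,0,0,0]

```text
clock: 17.0
position: [0.6105, -0.287, -0.0013]
ee_rot: [0.001, 0.662, 0.749, 0.0]
contact_force: [-0.2, -0.3, 0.6]
width: 0.0564
```

```bash
python3 go.py .6114 -.2864 -.002 97; python3 snap.py wrist br4;  python3 - <<'E'
import pickle
from h import *
d=pickle.load(open('br4.pkl','rb'))
cv2.imwrite('pics/br4c.png',d['image'][150:330,160:360,::-1].repeat(3,0).repeat(3,1))
try: print(fine(d,'brown',(256,230)))
except Exception as e: print(e)
E
```

```text
t 17.0 pos [ 0.6105 -0.287  -0.0013] alpha 97.04 F [-0.2 -0.3  0.6] w 0.0564
shift now-axes mm [0.5 1.  0.7] after-turn axes mm [0.5 1.  0.7] rotvec [0.0022 0.0019 0.0007] len 1.0
  line angs [97.4 97.9 95.7]
(array([ 0.61213843, -0.28960919]), np.float64(97.12782145238268), np.float64(0.05545681668708402), np.float64(0.059013136529217386))
```

View pics/br4c.png

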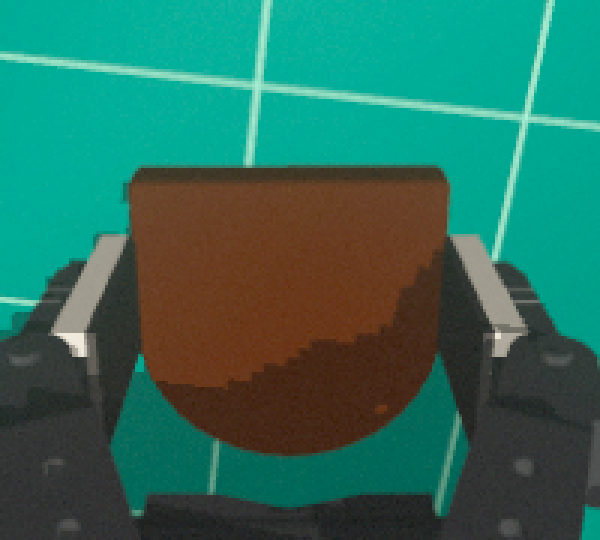

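Gripped, with the width at 0.0564 showing the same -1.5 mm bias as the tan. Up and over to the heel.

apply_moves:
  moves: [0.045,0,0,-0.02,0,0,0.048,0.045,0,0,-0.038,0,0,0.048,0.045,0,0,-0.04,0,0,0.048,0.045,0,0,-0.04,0,0,0.048,0.045,0,0,-0.04,0,0,0.048,0.045,0.02,-0.009,-0.03,0,0,0.048,0.045,0.035,-0.015,0,0,0,0.048,0.045,0.035,-0.016,0,0,0,0.04]

```text
clock: 17.72
position: [0.5877, -0.196, 0.2118]
ee_rot: [-0.0, 0.799, 0.602, -0.001]
contact_force: [-1.1, 1.1, -0.7]
width: 0.0567
```

```bash
python3 go.py .5336 .0649 .22 75
```

```text
t 17.72 pos [ 0.5877 -0.196   0.2118] alpha 73.97 F [-1.1  1.1 -0.7] w 0.0567
shift now-axes mm [ 235.7 -124.1   -8.3] after-turn axes mm [ 238.  -119.8   -8.2] rotvec [-0.0024  0.0018 -0.0181] len 267.0
```

apply_moves:
  moves: [0.045,0.034,-0.0172,0,0,0,-0.009,0.045,0.034,-0.0172,0,0,0,-0.009,0.045,0.034,-0.0172,0,0,0,0,0.045,0.034,-0.0172,0,0,0,0,0.045,0.034,-0.0172,0,0,0,0,0.045,0.028,-0.0142,0,0,0,0,0.045,0.012,-0.006,0.005,0,0,0,0.045,0,0,0.01,0,0,0]

```text
clock: 18.38
position: [0.5366, 0.0505, 0.2008]
ee_rot: [0.002, 0.793, 0.609, 0.003]
contact_force: [-0.6, -0.0, -0.5]
width: 0.0564
```

```bash
python3 snap.py top t1; python3 go.py .5336 .0649 .17 75
```

```text
t 18.43 pos [0.5353 0.0495 0.1982] alpha 75.04 F [-1.   0.5 -1.5] w 0.0566
shift now-axes mm [14.4 -5.7 28.2] after-turn axes mm [14.5 -5.6 28.2] rotvec [ 0.0022 -0.0016  0.0006] len 32.0
```

apply_moves:
  moves: [0.045,0.007,-0.0028,0.006,0.002,-0.0015,0,0.045,0.0065,-0.0025,0.006,0,0,0,0.045,0,0,0.006,0,0,0,0.045,0,0,0.006,0,0,0,0.045,0,0,0.003,0,0,0,0.045,0,0,0,0,0,0,0.045,0,0,0,0,0,0,0.045,0,0,0,0,0,0]

```text
clock: 19.1
position: [0.5342, 0.0598, 0.1657]
ee_rot: [-0.0, 0.795, 0.607, -0.003]
contact_force: [0.2, -0.2, -1.0]
width: 0.0562
```

```bash
cat > look.sh <<'E'
python3 go.py $2 $3 $4 75; python3 snap.py wrist $1; python3 - <<P
import pickle,cv2
d=pickle.load(open('$1.pkl','rb'))
cv2.imwrite('pics/$1c.png',d['image'][150:330,160:360,::-1].repeat(3,0).repeat(3,1))
P
E
bash look.sh pb1 .5336 .0649 .159
```

```text
t 19.1 pos [0.5342 0.0598 0.1657] alpha 74.71 F [ 0.2 -0.2 -1. ] w 0.0562
shift now-axes mm [ 4.8 -1.9  6.6] after-turn axes mm [ 4.8 -1.9  6.7] rotvec [-0.0034  0.0039 -0.0051] len 8.0
```

View pics/pb1c.png

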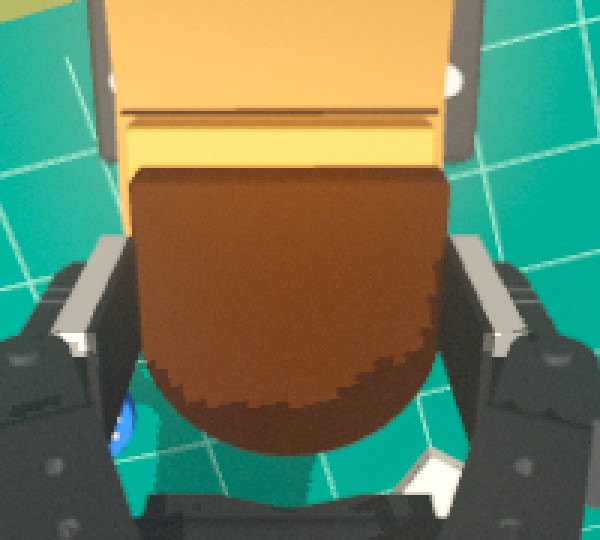

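```bash
python3 - <<'E'
from cmp import f
o=lambda c,r:(c/3+160-1/3,r/3+150-1/3)
f('pb1',75,[o(121,111.5),o(439,111.5)],.150,[o(129,127),o(440,127)],.159)
f('pb1',75,[o(129,127),o(440,127)],.159,[o(137,168),o(443,168)],.167)
f('pb1',75,[o(129,127),o(440,127)],.159,[o(131,182),o(449,182)],.176)
import pickle; from h import *
d=pickle.load(open('pb1.pkl','rb')); im=d['image']
for r in (110//3+150+2, 135//3+150, 145//3+150,150//3+150): print(r,[(c,im[r,c].tolist()) for c in list(range(198,206))+list(range(303,312))])
E
```

```text
A mid [0.5413 0.0863] len 0.0659 ang 74.8 B mid [0.5421 0.0855] len 0.0611 ang 74.8
B-A along x,y mm -0.55 -1.01
A mid [0.5421 0.0855] len 0.0611 ang 74.8 B mid [0.5417 0.0798] len 0.0578 ang 74.81
B-A along x,y mm -5.62 -1.08
A mid [0.5421 0.0855] len 0.0611 ang 74.8 B mid [0.5419 0.0805] len 0.0565 ang 74.82
B-A along x,y mm -4.94 -1.1
188 [(198, [201, 159, 109]), (199, [254, 199, 111]), (200, [220, 166, 90]), (201, [210, 155, 90]), (202, [210, 157, 88]), (203, [210, 157, 89]), (204, [204, 150, 84]), (205, [183, 130, 72]), (303, [219, 162, 88]), (304, [218, 162, 87]), (305, [217, 163, 88]), (306, [242, 185, 97]), (307, [230, 179, 109]), (308, [167, 138, 106]), (309, [126, 117, 106]), (310, [127, 117, 107]), (311, [120, 115, 101])]
195 [(198, [182, 147, 113]), (199, [247, 197, 120]), (200, [255, 205, 115]), (201, [255, 210, 116]), (202, [255, 225, 116]), (203, [255, 231, 124]), (204, [255, 231, 123]), (205, [255, 231, 127]), (303, [255, 230, 125]), (304, [255, 220, 115]), (305, [255, 203, 104]), (306, [255, 201, 108]), (307, [222, 174, 108]), (308, [141, 124, 103]), (309, [121, 114,
[... 180 characters left out ...]
 (203, [255, 232, 124]), (204, [255, 231, 124]), (205, [255, 231, 125]), (303, [255, 230, 118]), (304, [255, 215, 111]), (305, [255, 200, 106]), (306, [255, 199, 105]), (307, [221, 172, 106]), (308, [142, 125, 104]), (309, [119, 113, 100]), (310, [120, 113, 101]), (311, [119, 114, 101])]
200 [(198, [162, 139, 111]), (199, [229, 182, 117]), (200, [255, 205, 114]), (201, [255, 208, 113]), (202, [255, 217, 112]), (203, [255, 232, 123]), (204, [255, 231, 125]), (205, [255, 231, 127]), (303, [255, 230, 121]), (304, [255, 214, 112]), (305, [254, 198, 105]), (306, [255, 200, 107]), (307, [220, 171, 104]), (308, [141, 125, 103]), (309, [118, 112, 99]), (310, [118, 114, 100]), (311, [117, 114, 101])]
```

The tan is centred on the seat within 0.3 mm: at row 195 the sole spans 198.4–307.5 and the tan 201.7–304.2. The brown needs about +4.9 mm in x and -2.0 mm in y (tool axes), which matches the pose recorded for the tan placing.

apply_moves:
  moves: [0.045,0.0046,-0.0019,0,-0.003,0.004,-0.004,0.045,0,0,0,0,0,0,0.045,0,0,0.001,0,0,0,0.045,0,0,0.001,0,0,0,0.045,0,0,0,0,0,0,0.045,0,0,0,0,0,0,0.045,0,0,0,0,0,0,0.045,0,0,0,0,0,0]

```text
clock: 19.82
position: [0.5344, 0.0651, 0.1651]
ee_rot: [0.001, 0.794, 0.608, 0.002]
contact_force: [-0.0, 1.1, -0.5]
width: 0.057
```

```bash

bash look.sh pb2 .5336 .0649 .159
```

```text
t 19.82 pos [0.5344 0.0651 0.1651] alpha 74.95 F [-0.   1.1 -0.5] w 0.057
shift now-axes mm [-0.4 -0.8  6.1] after-turn axes mm [-0.4 -0.8  6.1] rotvec [ 0.0034 -0.0014 -0.0008] len 6.0
```

View pics/pb2c.png

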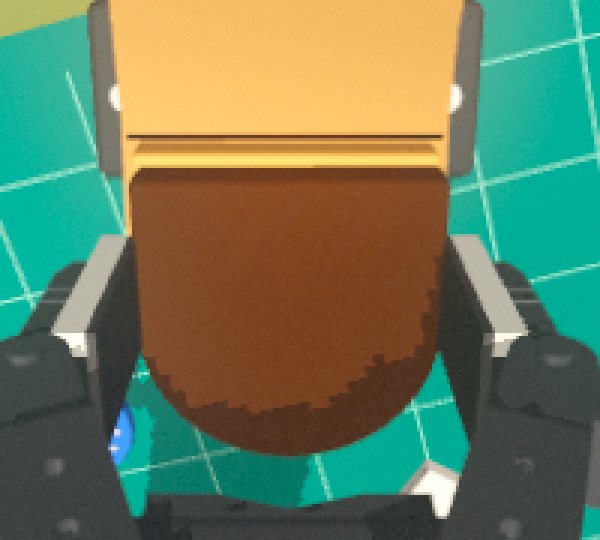

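```bash
python3 - <<'E'
from cmp import f
o=lambda c,r:(c/3+160-1/3,r/3+150-1/3)
f('pb2',75,[o(127,136),o(443,136)],.150,[o(137,168),o(443,168)],.1664)
f('pb2',75,[o(127,136),o(443,136)],.150,[o(131,182),o(449,182)],.1754)
f('pb2',75,[o(127,136),o(443,136)],.150,[o(131,153),o(444,153)],.159)
E
```

```text
A mid [0.5413 0.0864] len 0.0659 ang 74.93 B mid [0.5419 0.0851] len 0.0578 ang 74.91
B-A along x,y mm -1.12 -0.96
A mid [0.5413 0.0864] len 0.0659 ang 74.93 B mid [0.542  0.0857] len 0.0566 ang 74.91
B-A along x,y mm -0.49 -0.92
A mid [0.5413 0.0864] len 0.0659 ang 74.93 B mid [0.5416 0.0856] len 0.0619 ang 74.92
B-A along x,y mm -0.66 -0.5
```

Brown's edge is about 0.8–1 mm behind the line, as wanted. It's 0.9 mm off across, so I'll shift by that and lower 6 mm.

apply_moves:
  moves: [0.045,-0.0003,-0.0009,0.001,0.003,-0.001,0,0.045,0,0,0.001,0,0,0,0.045,0,0,0.001,0,0,0,0.045,0,0,0.001,0,0,0,0.045,0,0,0.001,0,0,0,0.045,0,0,0.0005,0,0,0,0.045,0,0,0,0,0,0,0.045,0,0,0,0,0,0]

```text
clock: 20.53
position: [0.5333, 0.065, 0.1587]
ee_rot: [-0.0, 0.794, 0.608, -0.0]
contact_force: [-0.1, -0.2, 0.2]
width: 0.0567
```

```bash

bash look.sh pb3 .5336 .0649 .158
```

```text
t 20.53 pos [0.5333 0.065  0.1587] alpha 74.95 F [-0.1 -0.2  0.2] w 0.0567
shift now-axes mm [0.  0.3 0.7] after-turn axes mm [0.  0.3 0.7] rotvec [-0.0004 -0.0001 -0.0009] len 1.0
```

View pics/pb3c.png

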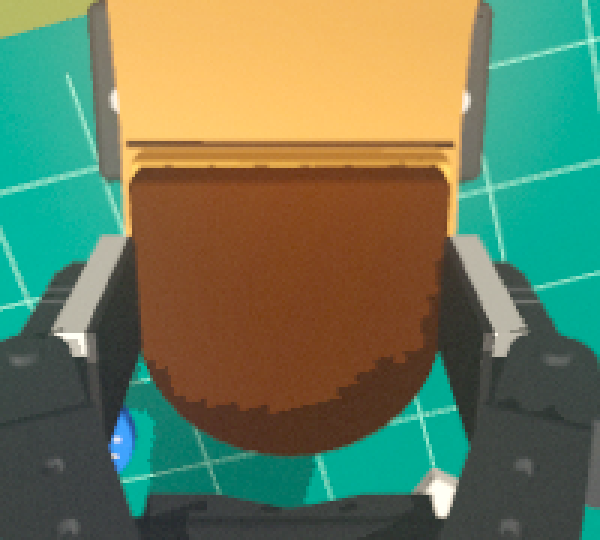

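Centred now (line mid 290.5, brown mid 290 in crop pixels). Lower 1 mm more and release.

apply_moves:
  moves: [0.045,0.0003,0,0.001,0,0,0,0.045,0,0,0.0005,0,0,0,0.045,0,0,0,0,0,0,0.06,0,0,0,0,0,0,0.064,0,0,0,0,0,0,0.072,0,0,0,0,0,0,0.072,0,0,-0.008,0,0,0,0.072,0,0,-0.025,0,0,0]

```text
clock: 21.25
position: [0.5303, 0.0653, 0.1873]
ee_rot: [-0.003, 0.794, 0.608, -0.004]
contact_force: [0.2, -0.8, -0.2]
width: 0.0722
```

```bash

bash look.sh pb4 .451 -.3795 .22; python3 go.py .451 -.3795 .22 104
```

```text
t 21.25 pos [0.5303 0.0653 0.1873] alpha 74.94 F [ 0.2 -0.8 -0.2] w 0.0722
shift now-axes mm [-450.2   38.7  -32.1] after-turn axes mm [-450.1   38.5  -32.7] rotvec [-0.0096  0.0022 -0.0011] len 453.0
t 21.3 pos [0.5343 0.0653 0.1939] alpha 74.95 F [2.8 0.4 3.1] w 0.0722
shift now-axes mm [-451.2   35.1  -26.4] after-turn axes mm [-411.5 -188.4  -26.1] rotvec [ 2.20e-03 -2.00e-04 -5.07e-01] len 453.0
```

View pics/pb4c.png

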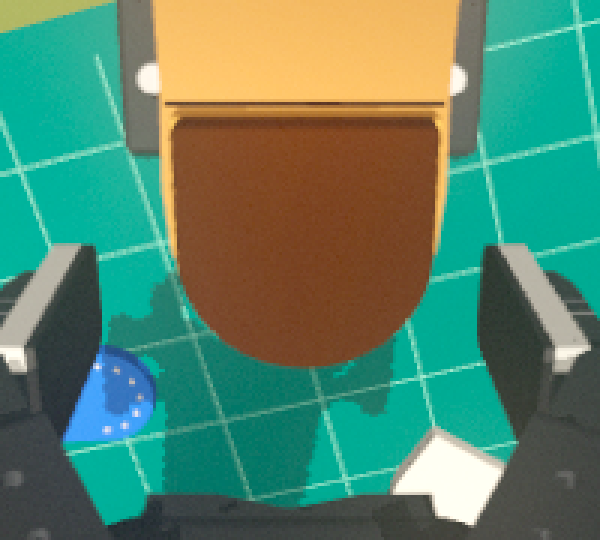

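Brown is released flat and square on the tan, with an even tan rim left and right. On to the red lift.

apply_moves:
  moves: [0.078,-0.034,-0.004,-0.006,0,0,-0.063,0.078,-0.037,-0.005,-0.004,0,0,-0.063,0.078,-0.037,-0.006,0,0,0,-0.063,0.078,-0.037,-0.006,0,0,0,-0.063,0.078,-0.037,-0.006,0,0,0,-0.063,0.078,-0.037,-0.006,0,0,0,-0.063,0.078,-0.037,-0.006,0,0,0,-0.063,0.078,-0.037,-0.006,0,0,0,-0.06]

```text
clock: 21.97
position: [0.4853, -0.2273, 0.213]
ee_rot: [0.009, 0.603, 0.798, 0.007]
contact_force: [0.7, -0.4, 0.8]
width: 0.078
```

```bash

python3 go.py .4505 -.3795 .14 104.3
```

```text
t 21.97 pos [ 0.4853 -0.2273  0.213 ] alpha 105.82 F [ 0.7 -0.4  0.8] w 0.078
shift now-axes mm [-136.4  -76.6   72.3] after-turn axes mm [-138.8  -71.3   73. ] rotvec [0.0214 0.0061 0.0266] len 172.0
```

apply_moves:
  moves: [0.078,-0.03,-0.017,0.008,0.01,0.003,0.01,0.078,-0.03,-0.017,0.01,0.01,0.003,0.01,0.078,-0.03,-0.016,0.012,0,0,0.005,0.078,-0.025,-0.014,0.012,0,0,0,0.078,-0.012,-0.005,0.012,0,0,0,0.078,0,0,0.01,0,0,0,0.078,0,0,0,0,0,0,0.078,0,0,0,0,0,0]

```text
clock: 22.63
position: [0.4531, -0.3853, 0.1512]
ee_rot: [0.008, 0.616, 0.788, -0.0]
contact_force: [0.4, 0.8, 0.2]
width: 0.0777
```

```bash

python3 go.py .4505 -.3795 .05 104.3; python3 snap.py wrist rd1
```

```text
t 22.63 pos [ 0.4531 -0.3853  0.1512] alpha 103.93 F [0.4 0.8 0.2] w 0.0777
shift now-axes mm [  7.6  -2.1 101.1] after-turn axes mm [  6.3  -1.1 101.2] rotvec [ 0.0096  0.0128 -0.0064] len 101.0
```

View pics/rd1.png

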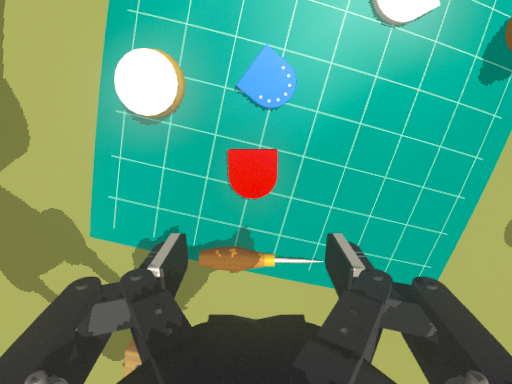

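Red is at (253,173). The blue look-alike ahead and the awl behind are both outside the jaw line.

```bash
python3 - <<'E'
import pickle
from h import *
d=pickle.load(open('rd1.pkl','rb'))
o,a,W,L=fine(d,'red',(253,173)); print(o,a,W,L)
t=np.radians(a); x=np.array([np.cos(t),np.sin(t)]); y=np.array([x[1],-x[0]])
tgt=o+.003*x-.0015*y; print('tcp tgt',tgt)
import subprocess; subprocess.run(['python3','go.py',str(tgt[0]),str(tgt[1]),'0.03',str(a)])
E
```

```text
t 22.68 pos [ 0.4531 -0.3846  0.1511] alpha 103.97 F [-0.4  0.4 -0.7] w 0.0777
shift now-axes mm [  9.9  -3.8 121. ] after-turn axes mm [  8.5  -2.7 121.1] rotvec [ 0.0094  0.0121 -0.0002] len 121.0
  line angs [103.9 103.  105.2]
[ 0.45058447 -0.37962884] 103.98280841235464 0.051554997263718566 0.05327018843981649
tcp tgt [ 0.44840403 -0.37708018]
```

apply_moves:
  moves: [0.066,0.002,-0.0008,0.016,0.009,0.012,0,0.066,0.002,-0.0006,0.018,0,0,0,0.066,0.002,-0.0006,0.018,0,0,0,0.066,0.0015,-0.0006,0.018,0,0,0,0.066,0,0,0.018,0,0,0,0.066,0,0,0.016,0,0,0,0.066,0,0,0,0,0,0,0.066,0,0,0,0,0,0]

```text
clock: 23.35
position: [0.4548, -0.3662, 0.0444]
ee_rot: [0.001, 0.61, 0.792, 0.002]
contact_force: [0.1, -0.6, -0.1]
width: 0.0662
```

```bash
python3 snap.py wrist rd2; python3 - <<'E'
import pickle
from h import *
d=pickle.load(open('rd2.pkl','rb'))
cv2.imwrite('pics/rd2c.png',d['image'][150:330,160:360,::-1].repeat(3,0).repeat(3,1))
o,a,W,L=fine(d,'red',(256,230)); print(o,a,W,L)
t=np.radians(a); x=np.array([np.cos(t),np.sin(t)]); y=np.array([x[1],-x[0]])
tgt=o+.003*x-.0015*y; print('tcp tgt',tgt,flush=True)
import subprocess; subprocess.run(['python3','go.py',str(tgt[0]),str(tgt[1]),'-0.001',str(a)])
E
```

```text
line angs [103.8 104.2 103.9]
[ 0.45035053 -0.37926964] 103.81890753121037 0.05206405995897939 0.05425604974149982
tcp tgt [ 0.44817738 -0.37671475]
t 23.4 pos [ 0.4546 -0.3659  0.0444] alpha 104.77 F [-0.4 -0.4  0.7] w 0.0667
shift now-axes mm [-8.8 -9.1 45.4] after-turn axes mm [-8.9 -8.8 45.4] rotvec [ 0.0034 -0.001   0.0167] len 47.0
```

View pics/rd2c.png

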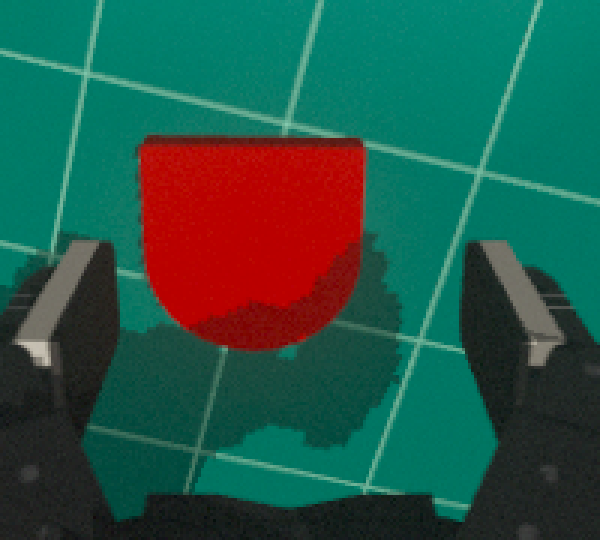

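apply_moves:
  moves: [0.066,-0.0044,-0.0045,0,0.003,0,0.008,0.066,-0.0042,-0.0042,0.004,0,0,0.008,0.066,0,0,0.006,0,0,0,0.066,0,0,0.006,0,0,0,0.066,0,0,0.006,0,0,0,0.066,0,0,0.004,0,0,0,0.066,0,0,0,0,0,0,0.066,0,0,0,0,0,0]

```text
clock: 24.07
position: [0.4501, -0.3795, 0.02]
ee_rot: [0.004, 0.617, 0.787, -0.0]
contact_force: [-0.8, 0.7, -0.1]
width: 0.0658
```

```bash
python3 snap.py wrist rd3; python3 - <<'E'
import pickle
from h import *
d=pickle.load(open('rd3.pkl','rb'))
cv2.imwrite('pics/rd3c.png',d['image'][150:330,160:360,::-1].repeat(3,0).repeat(3,1))
o,a,W,L=fine(d,'red',(256,230)); print(o,a,W,L)
t=np.radians(a); x=np.array([np.cos(t),np.sin(t)]); y=np.array([x[1],-x[0]])
tgt=o+.003*x-.0015*y; print('tcp tgt',tgt,flush=True)
import subprocess; subprocess.run(['python3','go.py',str(tgt[0]),str(tgt[1]),'-0.001',str(a)])
E
```

```text
line angs [103.7 104.5 103.4]
[ 0.4503266 -0.3794017] 103.83627863401621 0.05216058442806602 0.05410701340972518
tcp tgt [ 0.44815268 -0.37684747]
t 24.12 pos [ 0.45   -0.3794  0.02  ] alpha 103.79 F [-0.4  0.6  0.3] w 0.0664
shift now-axes mm [ 3.1 -1.3 21. ] after-turn axes mm [ 3.  -1.2 21. ] rotvec [ 0.0039  0.0061 -0.0008] len 21.0
```

View pics/rd3c.png

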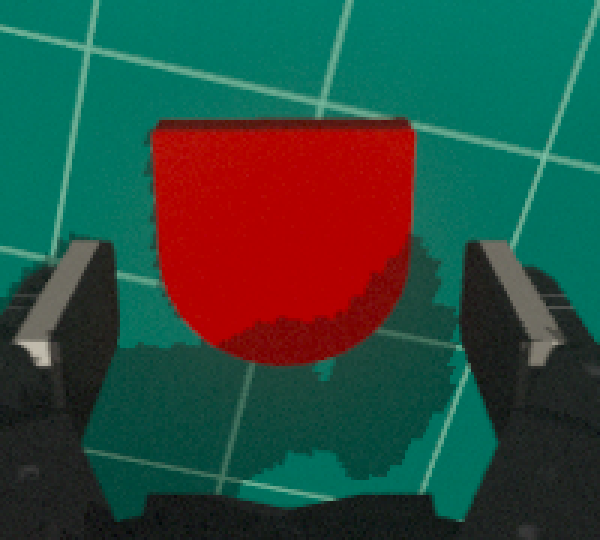

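apply_moves:
  moves: [0.064,0.003,-0.0012,0.003,0.004,0.006,0,0.064,0,0,0.005,0,0,0,0.064,0,0,0.004,0,0,0,0.064,0,0,0.003,0,0,0,0.064,0,0,0.002,0,0,0,0.064,0,0,0.001,0,0,0,0.064,0,0,0,0,0,0,0.064,0,0,0,0,0,0]

```text
clock: 24.78
position: [0.4482, -0.3764, 0.0001]
ee_rot: [-0.0, 0.617, 0.787, 0.0]
contact_force: [0.7, -0.4, 0.8]
width: 0.0641
```

```bash
python3 go.py .4482 -.3768 -.001 103.8
```

```text
t 24.78 pos [ 4.482e-01 -3.764e-01  1.000e-04] alpha 103.81 F [ 0.7 -0.4  0.8] w 0.0641
shift now-axes mm [-0.4 -0.1  1.1] after-turn axes mm [-0.4 -0.1  1.1] rotvec [-0.0004 -0.0005  0.0002] len 1.0
```

apply_moves:
  moves: [0.064,0,0,0.001,0,0,0,0.064,0,0,0,0,0,0,0.042,0,0,0,0,0,0,0.042,0,0,0,0,0,0,0.042,0,0,0,0,0,0,0.042,0,0,0,0,0,0,0.042,0,0,0,0,0,0,0.042,0,0,0,0,0,0]

```text
clock: 25.45
position: [0.4487, -0.3769, -0.0002]
ee_rot: [0.001, 0.617, 0.787, -0.0]
contact_force: [-0.5, -0.9, -0.0]
width: 0.0523
```

```bash
bash look.sh rd4 .5336 .0649 .22;  python3 - <<'E'
import pickle
from h import *
d=pickle.load(open('rd4.pkl','rb'))
o,a,W,L=fine(d,'red',(256,230)); print(o,a,W,L)
E
```

```text
t 25.45 pos [ 4.487e-01 -3.769e-01 -2.000e-04] alpha 103.81 F [-0.5 -0.9 -0. ] w 0.0523
shift now-axes mm [ 408.5  188.1 -220.5] after-turn axes mm [ 448.7  -32.3 -220.2] rotvec [0.0008 0.0009 0.5029] len 501.0
  line angs [103.8 104.7 101.1]
[ 0.45047218 -0.37973386] 103.42406720521659 0.051219137736194895 0.05414754219870209
```

View pics/rd4c.png

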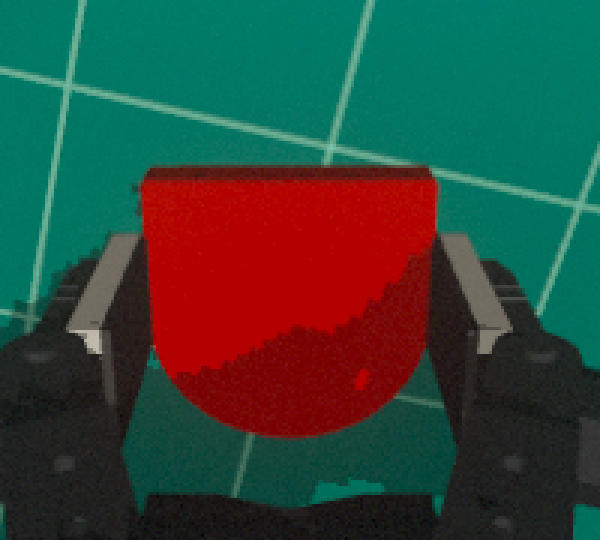

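Red is gripped squarely. Up and over.

apply_moves:
  moves: [0.042,0,0,-0.02,0,0,0.063,0.042,0,0,-0.038,0,0,0.063,0.042,0,0,-0.04,0,0,0.063,0.042,0,0,-0.04,0,0,0.063,0.042,0.01,0,-0.038,0,0,0.063,0.042,0.02,0.001,-0.03,0,0,0.063,0.042,0.035,-0.001,0,0,0,0.063,0.042,0.038,-0.002,0,0,0,0.06]

```text
clock: 26.17
position: [0.4619, -0.2787, 0.2132]
ee_rot: [-0.001, 0.803, 0.596, -0.001]
contact_force: [-0.1, 0.7, -0.9]
width: 0.0525
```

```bash
python3 go.py .5336 .0649 .21 75
```

```text
t 26.17 pos [ 0.4619 -0.2787  0.2132] alpha 73.24 F [-0.1  0.7 -0.9] w 0.0525
shift now-axes mm [349.7 -30.4   3.1] after-turn axes mm [350.5 -19.6   3.2] rotvec [-0.0022  0.0005 -0.0308] len 351.0
```

apply_moves:
  moves: [0.042,0.039,-0.0025,0,0,0,-0.015,0.042,0.039,-0.0025,0,0,0,-0.015,0.042,0.039,-0.0025,0,0,0,0,0.042,0.039,-0.0025,0,0,0,0,0.042,0.039,-0.0025,0,0,0,0,0.042,0.039,-0.0025,0,0,0,0,0.042,0.039,-0.0025,0,0,0,0,0.042,0.03,-0.0015,0,0,0,0]

```text
clock: 26.83
position: [0.5254, 0.0316, 0.2161]
ee_rot: [0.003, 0.796, 0.606, 0.001]
contact_force: [0.1, -0.2, -0.3]
width: 0.0524
```

```bash
python3 go.py .5336 .0649 .18 75
```

```text
t 26.83 pos [0.5254 0.0316 0.2161] alpha 74.59 F [ 0.1 -0.2 -0.3] w 0.0524
shift now-axes mm [34.3 -1.1 36. ] after-turn axes mm [34.3 -0.7 36.1] rotvec [ 0.0062  0.0014 -0.0071] len 50.0
```

apply_moves:
  moves: [0.042,0.015,0,0.004,0.003,0,-0.007,0.042,0.008,0,0.006,0.003,0,0,0.042,0,0,0.006,0,0,0,0.042,0,0,0.006,0,0,0,0.042,0,0,0.006,0,0,0,0.042,0,0,0,0,0,0,0.042,0,0,0,0,0,0,0.042,0,0,0,0,0,0]

```text
clock: 27.5
position: [0.5301, 0.0573, 0.1841]
ee_rot: [-0.001, 0.792, 0.61, -0.002]
contact_force: [0.5, -0.2, -0.1]
width: 0.0524
```

```bash
python3 go.py .5336 .0649 .175 75
```

```text
t 27.5 pos [0.5301 0.0573 0.1841] alpha 75.24 F [ 0.5 -0.2 -0.1] w 0.0524
shift now-axes mm [8.3 1.5 9.1] after-turn axes mm [8.3 1.4 9.1] rotvec [-0.0032  0.0021  0.0042] len 12.0
```

apply_moves:
  moves: [0.042,0.004,0.0012,0.003,-0.003,0.002,0.004,0.042,0.004,0,0.003,0,0,0,0.042,0,0,0.002,0,0,0,0.042,0,0,0,0,0,0,0.042,0,0,0,0,0,0,0.042,0,0,0,0,0,0,0.042,0,0,0,0,0,0,0.042,0,0,0,0,0,0]

```text
clock: 28.17
position: [0.5344, 0.0635, 0.1764]
ee_rot: [0.001, 0.794, 0.607, 0.001]
contact_force: [0.6, 0.4, -0.6]
width: 0.0524
```

```bash
bash look.sh pr1 .5336 .0649 .168
```

```text
t 28.17 pos [0.5344 0.0635 0.1764] alpha 74.8 F [ 0.6  0.4 -0.6] w 0.0524
shift now-axes mm [ 1.2 -1.2  8.4] after-turn axes mm [ 1.2 -1.1  8.4] rotvec [ 0.0024 -0.0003 -0.0034] len 9.0
```

View pics/pr1c.png

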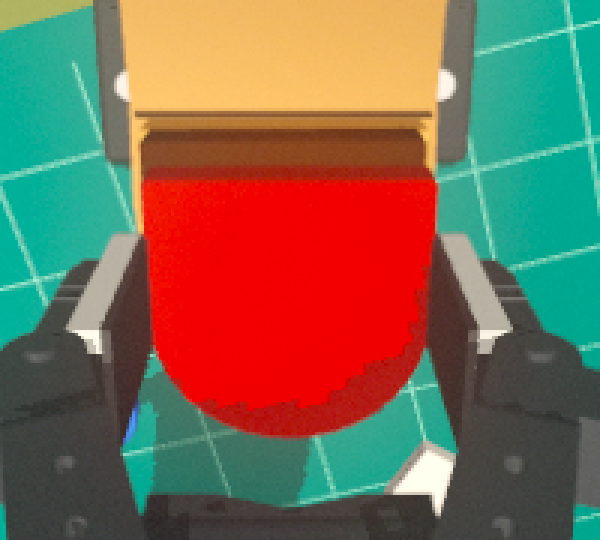

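Line mid is at 283.5 and red mid at 290 (crop pixels), which makes about 1.3 mm. The pose readout says the same, so I'll correct and lower.

apply_moves:
  moves: [0.042,0.001,-0.0012,0.001,0.002,0,-0.003,0.042,0,0,0.0015,0,0,0,0.042,0,0,0.0015,0,0,0,0.042,0,0,0.0015,0,0,0,0.042,0,0,0.001,0,0,0,0.042,0,0,0,0,0,0,0.042,0,0,0,0,0,0,0.042,0,0,0,0,0,0]

```text
clock: 28.88
position: [0.5333, 0.065, 0.1692]
ee_rot: [0.0, 0.793, 0.609, 0.0]
contact_force: [-0.1, -0.1, 0.1]
width: 0.0522
```

```bash
bash look.sh pr2 .5336 .0649 .168
```

```text
t 28.88 pos [0.5333 0.065  0.1692] alpha 75.0 F [-0.1 -0.1  0.1] w 0.0522
shift now-axes mm [0.  0.3 1.2] after-turn axes mm [0.  0.3 1.2] rotvec [ 0.0002 -0.0003  0.    ] len 1.0
```

View pics/pr2c.png

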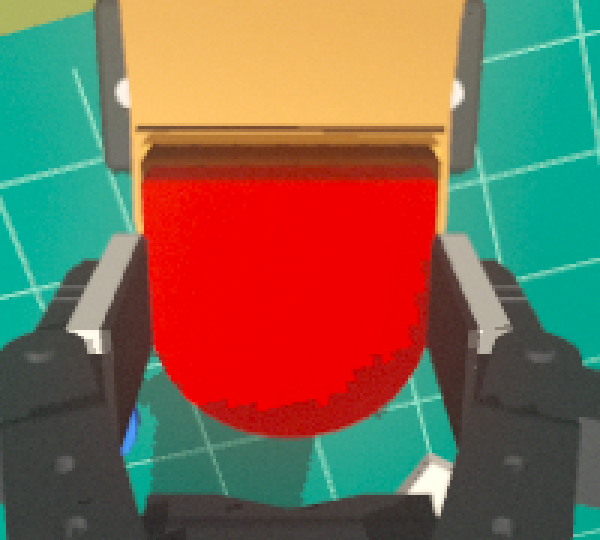

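```bash
python3 - <<'E'
from cmp import f
o=lambda c,r:(c/3+160-1/3,r/3+150-1/3)
f('pr2',75,[o(136,128.5),o(443,128.5)],.150,[o(143,181),o(437,181)],.1692+.009)
f('pr2',75,[o(136,128.5),o(443,128.5)],.150,[o(148,167),o(434,167)],.1692)
import pickle
d=pickle.load(open('pr2.pkl','rb'));print([d['image'][r,256].tolist() for r in range(188,214)])
E
```

```text
A mid [0.541  0.0864] len 0.0654 ang 75.04 B mid [0.5408 0.0853] len 0.0528 ang 75.03
B-A along x,y mm -1.13 -0.06
A mid [0.541  0.0864] len 0.0654 ang 75.04 B mid [0.5409 0.0847] len 0.0545 ang 75.03
B-A along x,y mm -1.73 -0.27
[[252, 195, 103], [253, 195, 102], [252, 195, 102], [234, 177, 91], [126, 79, 47], [168, 112, 60], [211, 152, 79], [183, 120, 51], [183, 119, 50], [172, 109, 45], [131, 71, 37], [114, 54, 28], [113, 50, 25], [116, 54, 24], [125, 59, 29], [133, 64, 32], [138, 64, 25], [144, 44, 22], [159, 43, 24], [156, 34, 8], [155, 26, 7], [178, 29, 12], [214, 15, 0], [234, 0, 0], [242, 4, 0], [242, 0, 0]]
```

Red is centred with its edge 1.1–1.7 mm behind the line. I'll nudge it forward 0.4 mm, seat it and release.

apply_moves:
  moves: [0.042,0.0004,0,0.001,0,0,0,0.042,0,0,0.0005,0,0,0,0.042,0,0,0,0,0,0,0.057,0,0,0,0,0,0,0.062,0,0,0,0,0,0,0.07,0,0,0,0,0,0,0.07,0,0,-0.008,0,0,0,0.07,0,0,-0.025,0,0,0]

```text
clock: 29.6
position: [0.5304, 0.0653, 0.1975]
ee_rot: [-0.003, 0.793, 0.609, -0.004]
contact_force: [-0.7, -0.4, -0.1]
width: 0.0699
```

```bash
bash look.sh pr3 .5336 .0649 .18; python3 go.py .413 -.175 .22 67
```

```text
t 29.6 pos [0.5304 0.0653 0.1975] alpha 75.0 F [-0.7 -0.4 -0.1] w 0.0699
shift now-axes mm [ 0.5  3.4 17.5] after-turn axes mm [ 0.4  3.2 17.5] rotvec [-0.0092  0.0022 -0.    ] len 18.0
t 29.65 pos [0.5343 0.0654 0.2042] alpha 75.0 F [2.4 0.  2.5] w 0.07
shift now-axes mm [-263.6  -55.   -16.2] after-turn axes mm [-268.7  -17.8  -15.8] rotvec [ 0.0026 -0.0011  0.1396] len 270.0
```

View pics/pr3c.png

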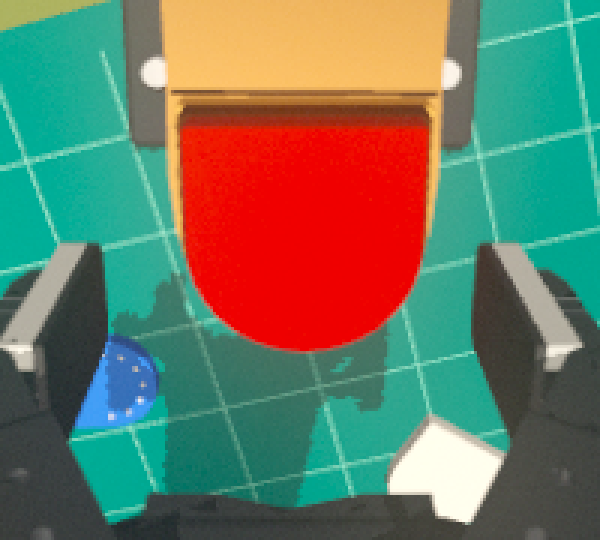

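Red is released flat and square. Now the black top piece.

apply_moves:
  moves: [0.07,-0.03,-0.004,-0.003,0,0,0.02,0.07,-0.038,-0.005,-0.002,0,0,0.02,0.07,-0.038,-0.005,0,0,0,0.02,0.07,-0.038,-0.005,0.003,0,0,0.02,0.07,-0.038,-0.005,0.005,0,0,0.02,0.07,-0.038,-0.005,0.008,0,0,0.02,0.07,-0.025,-0.003,0.01,0,0,0.02,0.07,-0.01,0,0.01,0,0,0]

```text
clock: 30.32
position: [0.4297, -0.1744, 0.1824]
ee_rot: [0.012, 0.833, 0.553, 0.011]
contact_force: [0.2, 0.6, -0.0]
width: 0.0698
```

```bash
python3 go.py .413 -.175 .15 67
```

```text
t 30.32 pos [ 0.4297 -0.1744  0.1824] alpha 67.18 F [ 0.2  0.6 -0. ] w 0.0698
shift now-axes mm [ -7.2 -16.2  31.9] after-turn axes mm [ -7.1 -15.2  32.4] rotvec [ 0.0319 -0.0052  0.0031] len 37.0
```

apply_moves:
  moves: [0.07,-0.002,-0.007,0.006,0.016,-0.002,0,0.07,0,-0.006,0.006,0.012,-0.002,0,0.07,0,0,0.006,0,0,0,0.07,0,0,0.006,0,0,0,0.07,0,0,0.006,0,0,0,0.07,0,0,0,0,0,0,0.07,0,0,0,0,0,0,0.07,0,0,0,0,0,0]

```text
clock: 30.98
position: [0.4172, -0.1696, 0.1505]
ee_rot: [0.001, 0.833, 0.553, 0.001]
contact_force: [-0.6, -0.6, 0.1]
width: 0.0701
```

```bash
python3 go.py .413 -.175 .15 67; python3 snap.py wrist bk1
```

```text
t 30.98 pos [ 0.4172 -0.1696  0.1505] alpha 67.2 F [-0.6 -0.6  0.1] w 0.0701
shift now-axes mm [-6.6 -1.8  0.5] after-turn axes mm [-6.6 -1.8  0.5] rotvec [ 0.0027 -0.0018  0.0035] len 7.0
```

View pics/bk1.png

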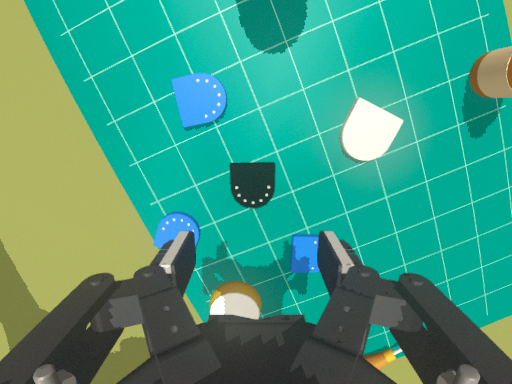

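The top piece (black, nail heads) is at (253,185). The blue ones at (200,100), (180,230) and (306,255) are all outside the jaws' path.

```bash
python3 - <<'E'
import pickle
from h import *
d=pickle.load(open('bk1.pkl','rb'))
cv2.imwrite('pics/bk1c.png',d['image'][140:230,200:310,::-1].repeat(5,0).repeat(5,1))
o,a,W,L=fine(d,'blk',(253,185)); print(o,a,W,L)
t=np.radians(a); x=np.array([np.cos(t),np.sin(t)]); y=np.array([x[1],-x[0]])
tgt=o+.003*x-.0015*y; print('tcp tgt',tgt,flush=True)
import subprocess; subprocess.run(['python3','go.py',str(tgt[0]),str(tgt[1]),'0.03',str(a)])
E
```

```text
Traceback (most recent call last):
  File "h.py", line 57, in fine
    o,a,W,L,c=lift(d,name,approx,zbase)
              ~~~~^^^^^^^^^^^^^^^^^^^^^
  File "h.py", line 40, in lift
    c=cv2.convexHull(best[1]).reshape(-1,2).astype(float)
                     ~~~~^^^
TypeError: 'NoneType' object is not subscriptable
```

View pics/bk1c.png

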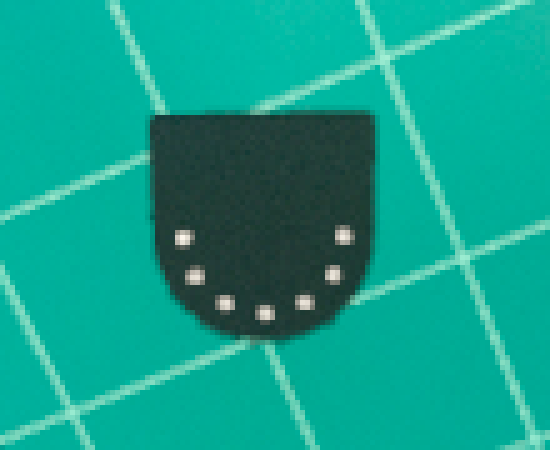

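The crop confirms the black D with seven nail heads. I'll widen the mask for this brighter view.

```bash
sed -i 's/blk=((0,0,0),(180,110,55))/blk=((0,0,0),(180,255,85))/' h.py; cat > bk.py <<'E'
import pickle,sys,subprocess
from h import *
tag,u,v,z=sys.argv[1],float(sys.argv[2]),float(sys.argv[3]),sys.argv[4]
d=pickle.load(open(tag+'.pkl','rb'))
o,a,W,L=fine(d,'blk',(u,v)); print(o,a,W,L)
t=np.radians(a); x=np.array([np.cos(t),np.sin(t)]); y=np.array([x[1],-x[0]])
tgt=o+.003*x-.0015*y; print('tcp tgt',tgt,flush=True)
subprocess.run(['python3','go.py',str(tgt[0]),str(tgt[1]),z,str(a)])
E
python3 bk.py bk1 253 185 .03
```

```text
line angs [67.2 69.1 64.9]
[ 0.41291647 -0.17418692] 67.10342427148842 0.046394954377776895 0.05098681130851446
tcp tgt [ 0.41270186 -0.17083969]
t 31.03 pos [ 0.4173 -0.1697  0.1506] alpha 67.19 F [ 0.4  1.  -0.4] w 0.0702
shift now-axes mm [ -3.1  -4.2 120.6] after-turn axes mm [ -2.8  -3.8 120.6] rotvec [ 0.003  -0.0018  0.0015] len 121.0
```

apply_moves:
  moves: [0.064,-0.001,-0.0015,0.016,0.003,-0.002,0,0.064,-0.001,-0.0015,0.018,0,0,0,0.064,-0.001,-0.0015,0.018,0,0,0,0.064,-0.001,-0.0015,0.018,0,0,0,0.064,-0.001,-0.001,0.018,0,0,0,0.064,0,0,0.012,0,0,0,0.064,0,0,0,0,0,0,0.064,0,0,0,0,0,0]

```text
clock: 31.7
position: [0.4149, -0.1734, 0.0509]
ee_rot: [0.006, 0.832, 0.555, 0.003]
contact_force: [-0.2, 0.8, -0.4]
width: 0.0641
```

```bash
python3 snap.py wrist bk2; python3 bk.py bk2 256 235 -.001; python3 - <<'E'
import pickle
from h import *
d=pickle.load(open('bk2.pkl','rb'))
cv2.imwrite('pics/bk2c.png',d['image'][150:330,160:360,::-1].repeat(3,0).repeat(3,1))
E
```

```text
line angs [67.9 67.7 67. ]
[ 0.41332632 -0.17345166] 67.65727701925604 0.047898396463701885 0.05160646378582194
tcp tgt [ 0.41307937 -0.17010666]
t 31.75 pos [ 0.4149 -0.1734  0.0511] alpha 67.38 F [-0.6 -0.   0.4] w 0.0639
shift now-axes mm [ 2.4 -3.7 52.1] after-turn axes mm [ 2.4 -3.  52.1] rotvec [ 0.0131  0.0019 -0.0048] len 52.0
```

View pics/bk2c.png

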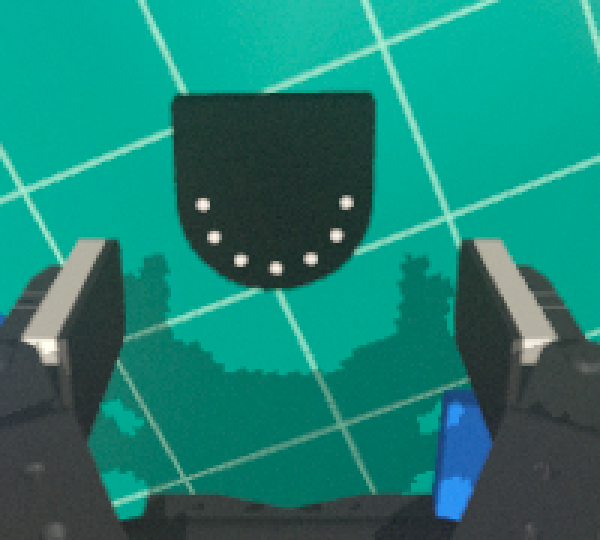

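apply_moves:
  moves: [0.062,0.002,-0.003,0.004,0.012,0.002,-0.004,0.062,0,0,0.006,0,0,0,0.062,0,0,0.007,0,0,0,0.062,0,0,0.007,0,0,0,0.062,0,0,0.005,0,0,0,0.062,0,0,0.003,0,0,0,0.062,0,0,0,0,0,0,0.062,0,0,0,0,0,0]

```text
clock: 32.42
position: [0.4157, -0.1715, 0.0188]
ee_rot: [0.003, 0.831, 0.557, 0.002]
contact_force: [-1.3, -0.5, -0.2]
width: 0.0623
```

```bash
python3 snap.py wrist bk3; python3 bk.py bk3 256 235 -.001; python3 - <<'E'
import pickle
from h import *
d=pickle.load(open('bk3.pkl','rb'))
cv2.imwrite('pics/bk3c.png',d['image'][150:330,160:360,::-1].repeat(3,0).repeat(3,1))
E
```

```text
line angs [67.6 67.8 67.5]
[ 0.41338254 -0.17357018] 67.62594443643059 0.048426364513584175 0.05288174661472488
tcp tgt [ 0.41313742 -0.17022505]
t 32.47 pos [ 0.4156 -0.1715  0.0189] alpha 67.67 F [ 0.7  0.3 -0.2] w 0.0618
shift now-axes mm [ 0.2 -2.9 19.8] after-turn axes mm [ 0.2 -2.8 19.9] rotvec [0.0068 0.0008 0.0007] len 20.0
```

View pics/bk3c.png

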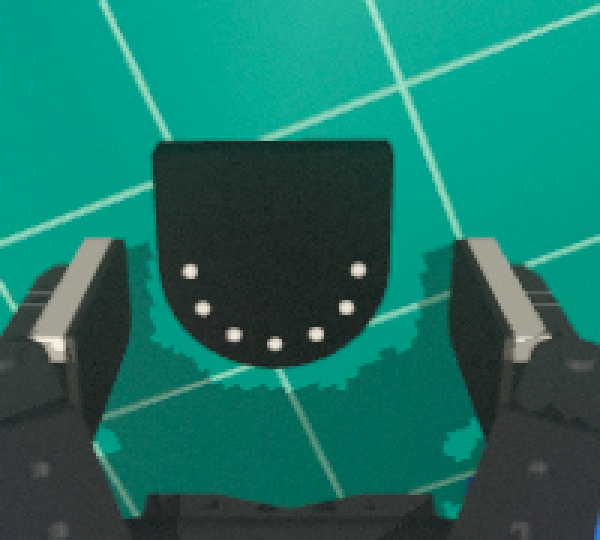

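apply_moves:
  moves: [0.06,0.0002,-0.0028,0.002,0.007,0.001,0,0.06,0,0,0.004,0,0,0,0.06,0,0,0.004,0,0,0,0.06,0,0,0.004,0,0,0,0.06,0,0,0.003,0,0,0,0.06,0,0,0.001,0,0,0,0.06,0,0,0,0,0,0,0.06,0,0,0,0,0,0]

```text
clock: 33.13
position: [0.4132, -0.1704, -0.0008]
ee_rot: [-0.0, 0.831, 0.557, 0.0]
contact_force: [0.4, 0.9, 0.1]
width: 0.06
```

```bash
python3 go.py .4131 -.1702 -.0005 67.6
```

```text
t 33.13 pos [ 0.4132 -0.1704 -0.0008] alpha 67.66 F [0.4 0.9 0.1] w 0.06
shift now-axes mm [ 0.2 -0.2 -0.3] after-turn axes mm [ 0.2 -0.2 -0.3] rotvec [ 0.     -0.0001  0.0011] len 0.0
```

apply_moves:
  moves: [0.038,0,0,0,0,0,0,0.038,0,0,0,0,0,0,0.038,0,0,0,0,0,0,0.038,0,0,0,0,0,0,0.038,0,0,0,0,0,0,0.038,0,0,0,0,0,0,0.038,0,0,0,0,0,0,0.038,0,0,0,0,0,0]

```text
clock: 33.8
position: [0.4137, -0.1707, -0.0]
ee_rot: [0.001, 0.831, 0.557, 0.0]
contact_force: [-0.4, -0.3, -0.2]
width: 0.0483
```

```bash
bash look.sh bk4 .5336 .0649 .22; python3 bk.py bk4 256 235 0
```

```text
t 33.8 pos [ 0.4137 -0.1707 -0.    ] alpha 67.66 F [-0.4 -0.3 -0.2] w 0.0483
shift now-axes mm [ 263.5   21.7 -220. ] after-turn axes mm [ 258.6   54.9 -220. ] rotvec [ 0.0016  0.0002 -0.1281] len 344.0
  line angs [-112.4  -83.  -150. ]
[ 0.40237721 -0.21209344] -132.8958560699617 0.19800777348719306 0.13608955505208342
tcp tgt [ 0.40143409 -0.21531222]
t 33.85 pos [ 0.4137 -0.1707 -0.    ] alpha 67.67 F [ 0.4  0.6 -0.6] w 0.0484
shift now-axes mm [-46.    5.7  -0. ] after-turn axes mm [ 41.  -21.4  -0. ] rotvec [ 2.0000e-04  2.2000e-03 -2.7827e+00] len 46.0
```

View pics/bk4c.png

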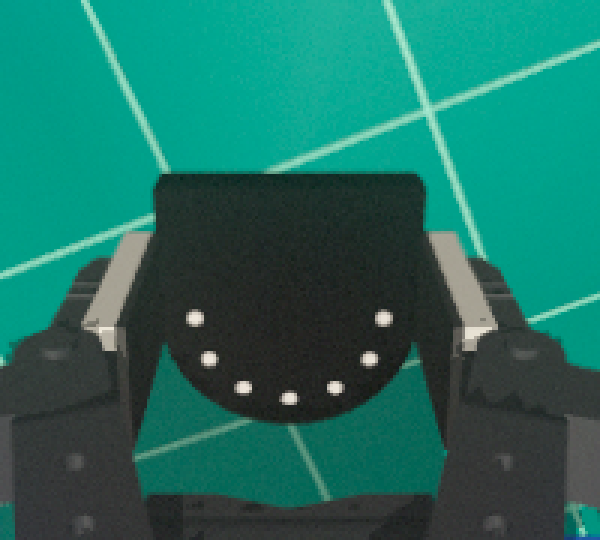

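The top piece is gripped (0.0483). The automatic fit merged it with the black fingers, so I ignore that and measure the front edge by hand.

```bash
python3 - <<'E'
import pickle
from h import *
o=lambda c,r:(c/3+160-1/3,r/3+150-1/3)
for tag,pos,al,row,z in (('bk4',(.4137,-.1707),67.66,173.5,0),('rd4',(.4487,-.3769),103.81,166,0),('br4',(.6105,-.287),97.04,166,0)):
    d=pickle.load(open(tag+'.pkl','rb')); a=np.radians(al); x=np.array([np.cos(a),np.sin(a)])
    P=plane(d,[o(289,row)],z)[0,:2]-pos; print(tag,(P@x*1000).round(2))
E
python3 go.py .5336 .0649 .22 75
```

```text
bk4 19.95
rd4 20.48
br4 21.07
t 33.85 pos [ 0.4137 -0.1707 -0.    ] alpha 67.67 F [ 0.4  0.6 -0.6] w 0.0484
shift now-axes mm [ 263.4   21.8 -220. ] after-turn axes mm [ 258.6   54.9 -220. ] rotvec [ 0.0015  0.0002 -0.128 ] len 344.0
```

apply_moves:
  moves: [0.038,0,0,-0.02,0,0,-0.016,0.038,0,0,-0.038,0,0,-0.016,0.038,0,0,-0.04,0,0,-0.016,0.038,0,0,-0.04,0,0,-0.016,0.038,0,0,-0.04,0,0,-0.016,0.038,0.015,0.003,-0.035,0,0,-0.016,0.038,0.035,0.007,-0.005,0,0,-0.016,0.038,0.035,0.007,0,0,0,-0.016]

```text
clock: 34.52
position: [0.4519, -0.0959, 0.2276]
ee_rot: [-0.001, 0.795, 0.607, -0.001]
contact_force: [0.7, -0.2, -0.7]
width: 0.0485
```

```bash
python3 go.py .5338 .0656 .21 75
```

```text
t 34.52 pos [ 0.4519 -0.0959  0.2276] alpha 74.78 F [ 0.7 -0.2 -0.7] w 0.0485
shift now-axes mm [177.3  36.7  17.4] after-turn axes mm [177.2  37.3  17.6] rotvec [-0.004   0.0004 -0.0038] len 182.0
```

apply_moves:
  moves: [0.038,0.034,0.007,0,0,0,-0.004,0.038,0.034,0.007,0,0,0,0,0.038,0.032,0.007,0,0,0,0,0.038,0.026,0.006,0,0,0,0,0.038,0.016,0.004,0.004,0,0,0,0.038,0.008,0.002,0.006,0,0,0,0.038,0,0,0.006,0,0,0,0.038,0,0,0,0,0,0]

```text
clock: 35.18
position: [0.5281, 0.0524, 0.2132]
ee_rot: [0.001, 0.791, 0.611, 0.002]
contact_force: [-0.2, -0.1, 0.0]
width: 0.0484
```

```bash
python3 go.py .5338 .0656 .185 75
```

```text
t 35.18 pos [0.5281 0.0524 0.2132] alpha 75.39 F [-0.2 -0.1  0. ] w 0.0484
shift now-axes mm [14.1  2.1 28.3] after-turn axes mm [14.2  2.1 28.2] rotvec [ 0.0043 -0.0018  0.0069] len 32.0
```

apply_moves:
  moves: [0.038,0.006,0.001,0.004,0.004,-0.002,0.007,0.038,0.006,0.001,0.005,0,0,0,0.038,0.001,0,0.005,0,0,0,0.038,0,0,0.004,0,0,0,0.038,0,0,0.003,0,0,0,0.038,0,0,0,0,0,0,0.038,0,0,0,0,0,0,0.038,0,0,0,0,0,0]

```text
clock: 35.85
position: [0.5312, 0.0604, 0.1889]
ee_rot: [-0.0, 0.796, 0.606, -0.003]
contact_force: [-0.7, -0.3, -0.6]
width: 0.0483
```

```bash
bash look.sh pk1 .5338 .0656 .177
```

```text
t 35.85 pos [0.5312 0.0604 0.1889] alpha 74.58 F [-0.7 -0.3 -0.6] w 0.0483
shift now-axes mm [ 5.8  1.2 11.9] after-turn axes mm [ 5.7  1.2 11.9] rotvec [-0.0036  0.0037 -0.0074] len 13.0
```

View pics/pk1c.png

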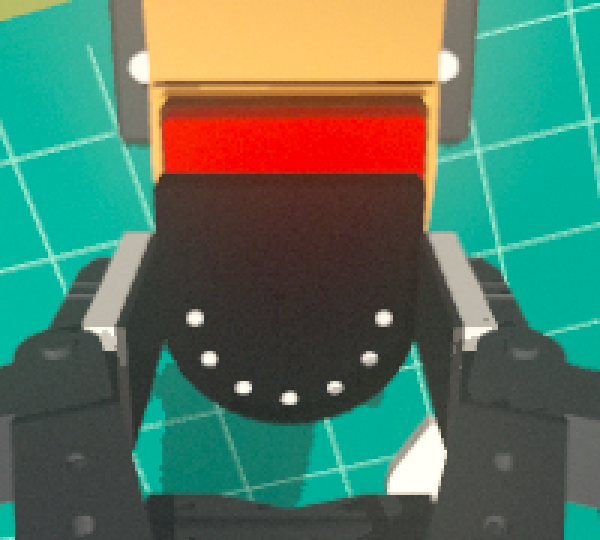

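apply_moves:
  moves: [0.038,0.0054,0.0009,0.001,-0.0035,0.0035,-0.007,0.038,0,0,0.0015,0,0,0,0.038,0,0,0.0015,0,0,0,0.038,0,0,0.0015,0,0,0,0.038,0,0,0.001,0,0,0,0.038,0,0,0,0,0,0,0.038,0,0,0,0,0,0,0.038,0,0,0,0,0,0]

```text
clock: 36.57
position: [0.5343, 0.0659, 0.1827]
ee_rot: [0.001, 0.793, 0.609, 0.001]
contact_force: [-0.8, -0.3, -0.6]
width: 0.0482
```

```bash
bash look.sh pk2 .5338 .0656 .177
```

```text
t 36.57 pos [0.5343 0.0659 0.1827] alpha 75.04 F [-0.8 -0.3 -0.6] w 0.0482
shift now-axes mm [-0.5 -0.4  5.7] after-turn axes mm [-0.5 -0.4  5.7] rotvec [ 0.0025 -0.0007  0.0007] len 6.0
```

View pics/pk2c.png

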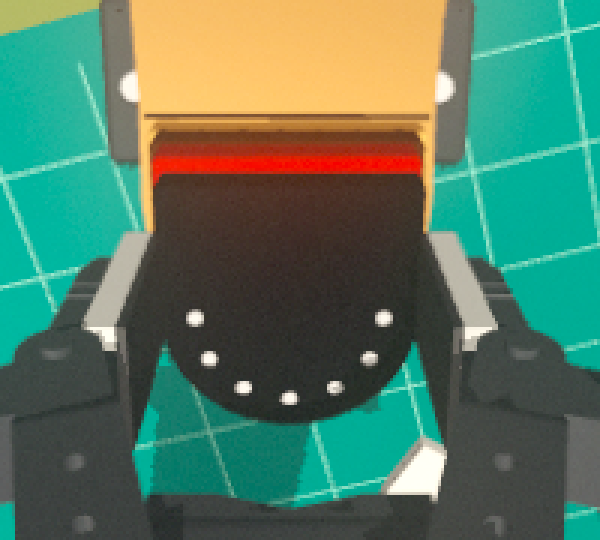

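```bash
python3 - <<'E'
from cmp import f
o=lambda c,r:(c/3+160-1/3,r/3+150-1/3)
f('pk2',75,[o(145,116),o(430,116)],.150,[o(156,173.5),o(425,173.5)],.1827)
f('pk2',75,[o(153,155),o(421,155)],.177,[o(156,173.5),o(425,173.5)],.1827)
f('pk2',75,[o(145,116),o(430,116)],.150,[o(153,155),o(421,155)],.177)
import pickle
d=pickle.load(open('pk2.pkl','rb'));print([d['image'][r,256].tolist() for r in range(186,212)])
E
```

```text
A mid [0.5414 0.0864] len 0.0655 ang 75.03 B mid [0.5414 0.0844] len 0.0514 ang 75.02
B-A along x,y mm -1.89 -0.54
A mid [0.5412 0.0863] len 0.0529 ang 75.03 B mid [0.5414 0.0844] len 0.0514 ang 75.02
B-A along x,y mm -1.76 -0.67
A mid [0.5414 0.0864] len 0.0655 ang 75.03 B mid [0.5412 0.0863] len 0.0529 ang 75.03
B-A along x,y mm -0.12 0.13
[[255, 201, 108], [239, 181, 92], [129, 84, 51], [158, 104, 51], [203, 145, 73], [188, 127, 52], [184, 124, 56], [156, 97, 44], [116, 61, 25], [117, 63, 38], [119, 68, 38], [132, 60, 28], [154, 58, 28], [160, 46, 27], [161, 47, 28], [181, 42, 16], [220, 38, 3], [239, 28, 0], [247, 10, 0], [247, 9, 0], [238, 28, 0], [193, 39, 17], [82, 49, 38], [79, 42, 26], [80, 47, 31], [81, 47, 36]]
```

apply_moves:
  moves: [0.038,0.0005,-0.0006,0.001,0.0025,0,0,0.038,0,0,0.001,0,0,0,0.038,0,0,0.001,0,0,0,0.038,0,0,0.001,0,0,0,0.038,0,0,0,0,0,0,0.038,0,0,0,0,0,0,0.038,0,0,0,0,0,0,0.038,0,0,0,0,0,0]

```text
clock: 37.28
position: [0.5339, 0.0666, 0.1783]
ee_rot: [-0.0, 0.793, 0.609, 0.0]
contact_force: [-0.4, 0.2, -0.7]
width: 0.0483
```

```bash
bash look.sh pk3 .5338 .0656 .177
```

```text
t 37.28 pos [0.5339 0.0666 0.1783] alpha 75.03 F [-0.4  0.2 -0.7] w 0.0483
shift now-axes mm [-1.   0.2  1.3] after-turn axes mm [-1.   0.2  1.3] rotvec [-0.0002 -0.0008  0.0005] len 2.0
```

View pics/pk3c.png

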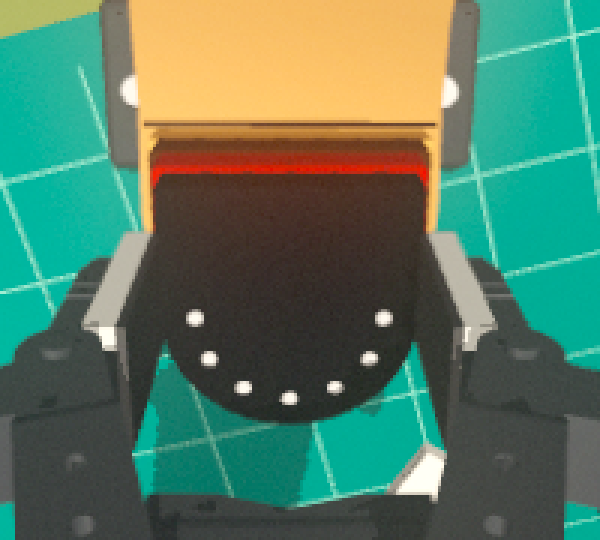

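```bash
python3 - <<'E'
from cmp import f
o=lambda c,r:(c/3+160-1/3,r/3+150-1/3)
import pickle
d=pickle.load(open('pk3.pkl','rb'));print([d['image'][r,256].tolist() for r in range(198,212)])
f('pk3',75,[o(151,163.5),o(428,163.5)],.177,[o(156,173.5),o(425,173.5)],.1783)
f('pk3',75,[o(142,124.5),o(437,124.5)],.150,[o(156,173.5),o(425,173.5)],.1783)
f('pk3',75,[o(142,124.5),o(437,124.5)],.150,[o(151,163.5),o(425,163.5)],.177)
E
```

```text
[[112, 61, 32], [114, 61, 32], [131, 63, 31], [151, 56, 28], [158, 40, 11], [148, 44, 18], [155, 45, 21], [207, 33, 0], [214, 30, 0], [142, 44, 25], [82, 50, 33], [79, 47, 32], [77, 41, 27], [75, 46, 29]]
A mid [0.5412 0.0865] len 0.0532 ang 75.07 B mid [0.541 0.085] len 0.0514 ang 75.07
B-A along x,y mm -1.56 -0.19
A mid [0.5411 0.0862] len 0.0663 ang 75.07 B mid [0.541 0.085] len 0.0514 ang 75.07
B-A along x,y mm -1.18 -0.17
A mid [0.5411 0.0862] len 0.0663 ang 75.07 B mid [0.5409 0.0866] len 0.0526 ang 75.07
B-A along x,y mm 0.38 0.31
```

Centred. The top piece's edge is about 1.2 mm behind the line by direct measure and 1.1–1.5 mm behind red's edge, so I'll nudge it forward 0.6 mm, seat it and release.

apply_moves:
  moves: [0.038,0.0006,0,0.0005,0,0,0,0.038,0,0,0.0008,0,0,0,0.038,0,0,0.0003,0,0,0,0.038,0,0,0,0,0,0,0.053,0,0,0,0,0,0,0.058,0,0,0,0,0,0,0.066,0,0,0,0,0,0,0.066,0,0,0,0,0,0]

```text
clock: 38.0
position: [0.5343, 0.0672, 0.1769]
ee_rot: [-0.0, 0.793, 0.609, 0.001]
contact_force: [-0.1, -0.5, 0.6]
width: 0.0661
```

```bash
bash look.sh pk4 .5338 .0656 .177
```

```text
t 38.0 pos [0.5343 0.0672 0.1769] alpha 75.03 F [-0.1 -0.5  0.6] w 0.0661
shift now-axes mm [-1.7 -0.1 -0.1] after-turn axes mm [-1.7 -0.1 -0.1] rotvec [ 0.0005 -0.0009  0.0005] len 2.0
```

View pics/pk4c.png

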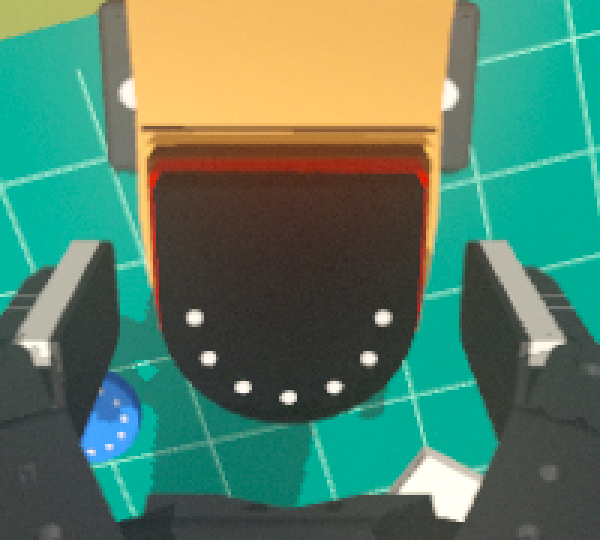

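It's released, square and centred, with the edge almost flush with red. I'll retreat straight up, then aside for a final look.

apply_moves:
  moves: [0.072,0,0,-0.006,0,0,0,0.075,0,0,-0.015,0,0,0,0.075,0,0,-0.025,0,0,0,0.075,0,0,-0.025,0,0,0,0.075,0,0,-0.02,0,0,0,0.075,-0.03,0,0,0,0,0,0.075,-0.03,0,0,0,0,0,0.075,0,0,0,0,0,0]

```text
clock: 38.72
position: [0.519, 0.0087, 0.275]
ee_rot: [0.001, 0.792, 0.611, 0.001]
contact_force: [0.1, -0.4, 0.0]
width: 0.0751
```

apply_moves:
  moves: [0.075,-0.035,0.005,0,0,0,0,0.075,-0.035,0.005,0,0,0,0,0.075,-0.035,0.005,0,0,0,0,0.075,-0.035,0.005,0,0,0,0,0.075,-0.035,0.005,0,0,0,0,0.075,-0.02,0,0,0,0,0,0.075,0,0,0,0,0,0,0.075,0,0,0,0,0,0]

```text
clock: 39.38
position: [0.4945, -0.1927, 0.2787]
ee_rot: [0.003, 0.791, 0.611, 0.005]
contact_force: [0.0, 0.7, -0.2]
width: 0.0754
```

```bash
python3 snap.py top fin_t; python3 snap.py side fin_s; python3 snap.py wrist fin_w; python3 - <<'E'
import pickle,cv2,numpy as np
t=pickle.load(open('fin_t.pkl','rb'))['image'];s=pickle.load(open('fin_s.pkl','rb'))['image'];w=pickle.load(open('fin_w.pkl','rb'))['image']
a=t[150:220,190:270].repeat(5,0).repeat(5,1); b=s[190:260,180:260].repeat(5,0).repeat(5,1)
cv2.imwrite('pics/fin_c.png',np.hstack([a,b])[:,:,::-1]); cv2.imwrite('pics/fin_w2.png',w[:,:,::-1])
E
python3 go.py .53 .06 .2 75
```

```text
t 39.53 pos [ 0.4947 -0.191   0.2786] alpha 75.55 F [-0.2  0.4  0.6] w 0.0751
shift now-axes mm [251.6 -29.3  79.3] after-turn axes mm [251.6 -30.9  78.6] rotvec [ 0.0099 -0.004   0.0096] len 265.0
```

View pics/fin_c.png

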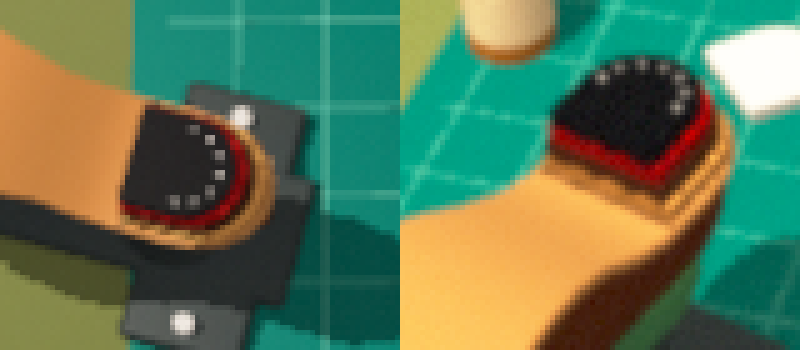

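View pics/fin_w2.png

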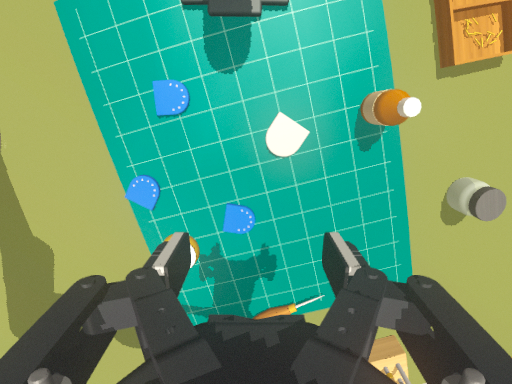

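View pics/fin_t.png

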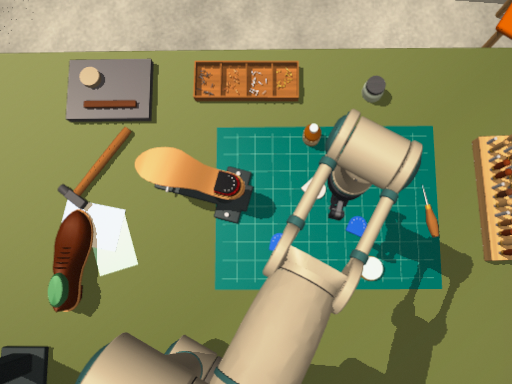

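Stack, spare and bottle all look right. One numeric check of the top piece from the depth image before handing in.

```bash
python3 - <<'E'
import pickle
from h import *
for t in ('fin_t','fin_s'):
    d=pickle.load(open(t+'.pkl','rb')); C=cloud(d)
    m=(np.abs(C[...,0]-.534)<.05)&(np.abs(C[...,1]-.06)<.045)&(C[...,2]>.1805)&(C[...,2]<.2)&(d['image'].max(2)<90)
    print(t,m.sum(),'z med',np.median(C[m][:,2]).round(4))
    cs,_=cv2.findContours(m.astype(np.uint8)*255,cv2.RETR_EXTERNAL,cv2.CHAIN_APPROX_NONE)
    c=max(cs,key=cv2.contourArea); P=plane(d,cv2.convexHull(c).reshape(-1,2),.185)[:,:2]; print(fitD(P,'blk'))
o=lambda c,r:(c,r)
d=pickle.load(open('fin_t.pkl','rb'))
E
```

```text
fin_t 343 z med 0.1858
(array([0.53323449, 0.06236295]), np.float64(75.3712387084961), 47.672786712646484, 51.097957611083984)
fin_s 401 z med 0.1847
(array([0.53217696, 0.0684158 ]), np.float64(75.28649139404297), 51.07160186767578, 53.74631118774414)
```

```bash
python3 -c "
from rig import workorder
print(workorder.sign_off())"
```

```text
the job is handed in; nothing more can be done
None
```

The heel is dry-stacked and handed in at about 39.5 s of the 104 s: tan, then dark brown, red and the black top piece, all on the heel seat. Each straight edge lies along the breast line, round end to the back.

**Last checks that agreed:**
- The close wrist view after each release showed every lift lying flat, centred to about 1 mm, with its edge about 1 mm behind the line, as intended.
- In the final top view the top piece measured (0.533, 0.062) at heading 75.4°, against a seat estimate of (0.534, 0.0615) at 75°. Its upper face was at 0.1858 m, where 0.185 m is expected.
- The bottle was still standing, and the grey spare and the blue look-alikes lay where they had been. No high force showed in any reading.

**Checks that disagreed:**
- The oblique side view put the top piece about 7 mm further toward the toe. I judged that unreliable, because the top view and the close wrist views agreed with each other.
- My estimates of each lift's distance to the breast line differed by up to about 1.5 mm, depending on which edge I measured.

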